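# Shut and latch the loan case, then flip its sign to green

### The job

The loan case is packed: swing its lid fully down, tip the latch's wire loop over the hook on the lid, and push the latch lever down past its snap point until it lies flat against the case. Only when the case is clamped shut, turn the flip sign half a turn on its stand so that it shows green where it now shows red. Leave the other things on the bench where they stand.

Things in the scene. Friction and masses are not known exactly. Their poses are not given: they have to be found in the camera images.
- case: Dark green plastic loan case, fixed, open. Outside 180 (x) x 290 (y) x 78 high, grey foam inside with a red-handled hand fork packed in it; it stays there. Origin: centre of the underside; z up. Lid hinges along the top of its +x side (hinge line x +90, z 78); the latch is at the middle (y 0) of its -x side, which faces the robot's left, more or less.
- lid (a joint): Lid angle, rad: 0 = fully down, grows as it opens, to 2.0; starts open, a little past upright. Lid 180 deep x 290 wide x 27 thick, 0.5 kg, on a stiff hinge (0.6 N m friction): it stays where it is left and gives way to 1 to 4 N at the free edge. Shut, its top is 105 above the bench.
- lid_edge (a point): Middle of the top (outer) free edge of the lid, 180 from the hinge. Frame turns with the lid: z is out of the lid's outer face, x points from the free edge to the hinge.
- keeper (a point): Steel hook on the middle of the lid's front, 26 wide: a ledge 20 deep whose outer 4 mm turn up into a lip. The point is the seat of the loop's bar (its centre line), behind the lip: lid down, 12.5 out of the case face and 93 above the bench; the lip's top is 4 above it. Frame turns with the lid; lid down, x points into the case, z up.
- lever (a joint): Latch lever angle, rad: 0 = shut, handle flat down the case face; grows as the handle swings out and up, to 2.3. Starts near 2 (handle pointing out and 20 to 33 degrees up), held by light friction. Shut it by sweeping the handle end down and in about the pivot (point lever_hinge); with the loop hooked it resists with up to 3 N at the end, most near 0.9, and snaps shut by itself below about 0.25.
- lever_hinge (a point): Middle of the lever's pivot line, which runs along the case's y, 12.5 outside the case face and 58 above the bench. Steel handle 30 wide, 3 thick, 48 from here to its rolled end; its outer face lies 7 out from the pivot line, so shut it lies 20 out of the case face.
- lever_end (a point): Middle of the outer face of the lever handle, 45 from the pivot, near its end. Frame turns with the lever: z points from here towards the pivot, -x out of the outer face (the side to push on).
- bail_bar (a point): Middle of the cross bar of the latch's loose wire loop: 5 mm wire, bar 39 long, along the case's y; two arms run 45.5 from it to their pivots in the lever, 14 from the lever's pivot (lever near 2: 27 outside the case face, 58 above the bench). The arms are sprung and stretch up to 6 mm while the lever is shut.
- bail (a joint): Swing of the loop against the lever, rad, about the case's y. Loop's tilt from upright = this + joint lever: negative = tipped outwards, away from the case. It starts lying on the raised lever, tipped out by 0.5 to 0.75. Pushed inwards past upright it falls by itself over the hook, its bar behind the lip (tilt about 0.5); it clears the lip by only 3 mm, with the lid fully down and the lever still raised.
- stand: Round turned wooden stand of the flip sign, 110 in diameter, fixed. Origin under the centre; the spindle is upright through it.
- sign (a joint): Sign angle about the upright spindle, rad, anticlockwise from above; at 0 its red face looks along the stand's +x. Starts near 0; turns to 3.6 either way and stays where it is left (0.03 N m friction). Half a turn either way (+3.14 or -3.14) puts green where red was.
- sign_top (a point): Middle of the sign's top edge, on the spindle axis, 138 above the bench. The sign is a board 10 thick (x), 110 wide (y), 85 high, red with a white bar on its +x face, green with a white tick on its -x face; the frame turns with it.
- saucer: Clay saucer, 124 across, 22 high; bystander.
- pot: Black plastic pot with soil, 116 across, 105 high; bystander.
- tray: Bamboo tray 130 x 220 x 35; bystander.
- spray: White spray bottle with press-button nozzle, 72 across, 224 high; bystander.
- clay_pot: Small clay pot, 90 across, 85 high; bystander.
- jar: Amber glass jar with a steel cap, 70 across, 85 high; bystander.
There are look-alikes about, which are no part of the job. What is shaped like the stand but purple is not meant.

How it is judged:
On the way, in this order (a step that is already met when the one before it is completed fails the run):
1. the lid is swung fully down (value of joint lid below 0.04 rad), for 0.2 s.
2. the wire loop is over the hook, its bar behind the lip (x of bail_bar in the frame of keeper above -0.005 m and z of bail_bar in the frame of keeper between -0.005 and 0.014 m and value of joint lid below 0.05 rad), for 0.2 s.
3. the lever is snapped flat with the loop hooked, clamping the lid (value of joint lid below 0.03 rad and value of joint lever below 0.12 rad and distance between bail_bar and keeper below 0.009 m), for 0.2 s.
4. the sign shows green where it showed red ((value of joint sign between 2.89 and 3.39 rad or value of joint sign between -3.39 and -2.89 rad)), for 0.2 s.
At the end, for the whole second after the job is handed in: The lid is down (under 0.03 rad); the loop's bar is in the keeper hook (within 9 mm of its seat) and the lever shut (under 0.12 rad); the sign is within 0.25 rad of half a turn from square red and still; the other things are within 40 mm of where they started (all of step 3 and (value of joint sign between 2.89 and 3.39 rad or value of joint sign between -3.39 and -2.89 rad) and velocity of joint sign between -0.1 and 0.1 rad/s); the robot touches nothing.
It fails at once if a bystander is shifted by more than 40 mm or tipped over (distance of any of saucer, pot, tray, spray, clay_pot, jar from where it was at the start of the episode above 0.04 m or angle between any of saucer, pot, tray, spray, clay_pot, jar's own z axis and vertical above 0.5 rad).
It also fails if it takes over 61 s, if anything falls off the work surface, if the arm or the gripper's body presses on something with over 40 N, if the wrist force passes 120 N, or if a joint passes its speed limit or range.

### The arm

A 7-joint arm with a two-finger parallel gripper is mounted at the origin on the work surface. World frame = base frame: x ahead of the robot, y to its left, z up, the work surface at z = 0. Lengths are in m, angles in rad, forces in N, time in s.
With the tool pointing down it reaches from about 0.35 to 0.9 m from the base axis. Payload 8.1 kg.
Tool frame: the origin (TCP) lies at the very end of the fingers, on their centre line; the grasp point (between the pads) lies 19 mm behind it; z points along the fingers, y is the direction in which the jaws open and shut (so a half turn about z gives the same grasp; the last joint's range is limited). The gripper opens to 92 mm and grips with 3 to 60 N. Pads are 19 mm wide; open, the fingers measure 130 mm over their backs; the gripper's body (75 mm by 190 mm) begins 47 mm behind the grasp point.
Start: joints at [1.189, 0.434, 0.025, 1.573, -0.012, 1.134, -0.075], TCP at [0.172, -0.601, 0.227] pointing down, gripper open.
Joint ranges: [-2.62, 2.62], [-0.44, 2.09], [-1.27, 1.32], [0.08, 2.57], [-1.32, 4.46], [0.12, 2], [-2.74, 2.74]. Speed limits (rad/s): [2.22, 2.22, 3.01, 3.01, 3.14, 3.14, 3.14].

### API

Orientations are given as a rotation vector (axis times angle).
In Python, from cell import observe, get_image, sign_off gives the robot as it stands.
- The arm moves only by the tool arm_command, never from a script. Its argument "deltas" is a list of rows, each an object with "xyz": the shift along the tool's x, y, z in cm, a list of three; "turn": the turn about the tool's z in degrees; "jaw": the closure in counts, from 0 (fully open) to 255 (shut). A call has 1 to 5 rows; each row is the pose to reach, as a shift and turn from the pose measured when the call began, along the tool's axes at that moment; what a row does not reach only later rows make up. A row lasts 1/12 s, in which the tool goes at most 41.7 mm and 7.16 degrees, less where a joint would pass 70% of its speed; a pose out of reach is approached as far as the arm can. A call with a gripper value outside its range is refused whole. The fingers move at their own pace and stop on an object; "force" is the grip in N (left out, the last holds). Time passes only in rows, so rows that repeat a pose let the fingers close. It gives the time, the measured TCP pose, the force and the opening at its end, in the units of the state.
- observe(): the state, without advancing time (a new reading comes with each control period).
- get_image(name): name is "scene" or "top" or "wrist"; returns a dict with "frame" (420x560x3 uint8, red, green, blue), "depth" (420x560 float32, m along the optical axis (not along the pixel's ray), 0 where there is no reading), "camera_matrix" (3x3 intrinsics, pixels), "cam_to_world" (4x4, takes a point from camera to world coordinates). Camera axes: x right, y up, looking along -z (the intrinsics and any distortion apply to the point x, -y, -z); pixel columns grow to the right and rows downward; lengths in m; the calibration is good to about 2 mm. A picture is of the moment at which its call begins.
- sign_off(): hands the job in, once; it reports no verdict.
The state is a dict: "clock": time; "joints": joint angles; "dq": joint speeds; "joint_efforts": joint torques, N m; "position": TCP position; "ee_rot": TCP orientation; "force": force on the tool from outside, world axes, zero at the start; "ft_torque": the same for the moment, N m; "width": opening from 0.0 (shut) to 1.0 (fully open).
Only numpy, scipy, OpenCV 4.12 (cv2) and the standard library are available. Lean on these libraries where they do the work, as an engineer would, in place of code of your own. Each camera call takes 0.05 s, during which the arm holds its last target.

## Working session

There is one attempt and no reset: what is moved stays moved. The work goes in short steps, Python scripts to look and compute and a tool call to move; the robot and the scene stay as the last step left them, time stands still between calls to the robot, and variables do not carry over. Pictures are saved under pics/ and viewed, and the job is handed in when it is done.

Besides the shell and the picture viewer there is one more tool, called after "Emit:" by a JSON object that holds its "fn" and its "kwargs", one argument or row to a line. arm_command: Moves the arm, as the interface text tells. Its arguments: {"type":"object","properties":{"deltas":{"type":"array","items":{"type":"object","properties":{"xyz":{"type":"array","items":{"type":"number"}},"turn":{"type":"number"},"jaw":{"type":"number"}}}},"force":{"type":"number"}},"required":["deltas"]}

```bash
mkdir -p pics; ls
cat > h.py <<'E'
import numpy as np, cv2
from cell import observe, get_image
from scipy.spatial.transform import Rotation as R
def snap(name, tag):
    im=get_image(name); cv2.imwrite(f'pics/{tag}.png', im['frame'][:,:,::-1]); 
    np.savez(f'pics/{tag}.npz', **im); return im
def load(tag): return dict(np.load(f'pics/{tag}.npz'))
def px(im,u,v,w=1):
    d=im['depth'][int(v)-w:int(v)+w+1,int(u)-w:int(u)+w+1]; d=np.median(d[d>0]) if (d>0).any() else np.nan
    K=im['camera_matrix']; c=np.array([(u-K[0,2])/K[0,0]*d,-(v-K[1,2])/K[1,1]*d,-d,1]); return (im['cam_to_world']@c)[:3]
def cloud(im):
    v,u=np.mgrid[0:420,0:560]; d=im['depth']; K=im['camera_matrix']
    c=np.stack([(u-K[0,2])/K[0,0]*d,-(v-K[1,2])/K[1,1]*d,-d,np.ones_like(d)],-1); return (c@im['cam_to_world'].T)[...,:3]
def proj(im,p):
    c=np.linalg.inv(im['cam_to_world'])@np.append(p,1); K=im['camera_matrix']; return K[0,0]*c[0]/-c[2]+K[0,2], K[1,1]*(-c[1])/-c[2]+K[1,2]
E
python3 - <<'E'
from h import *
for n in ['scene','top','wrist']:
    im=snap(n,n+'0'); print(n,im['cam_to_world'].round(3).tolist(),im['camera_matrix'].tolist(),(im['depth']>0).mean())
print(observe())
E
```

```text
pics
scene [[-0.825, -0.457, 0.332, 0.971], [0.565, -0.667, 0.485, 0.756], [0.0, 0.588, 0.809, 1.195], [0.0, 0.0, 0.0, 1.0]] [[395.9364215808267, 0.0, 284.15880264859885], [0.0, 395.9364215808267, 214.13449264169662], [0.0, 0.0, 1.0]] 0.9960331632653061
top [[-0.012, 0.99, -0.138, 0.337], [-1.0, -0.011, 0.011, 0.124], [0.009, 0.138, 0.99, 1.531], [0.0, 0.0, 0.0, 1.0]] [[408.5717842525815, 0.0, 278.7968707017608], [0.0, 408.5717842525815, 206.4508044046675], [0.0, 0.0, 1.0]] 0.995812074829932
wrist [[0.276, 0.92, 0.279, 0.248], [-0.961, 0.265, 0.079, -0.579], [-0.001, -0.29, 0.957, 0.384], [0.0, 0.0, 0.0, 1.0]] [[371.5972328693824, 0.0, 278.9934118395386], [0.0, 371.5972328693824, 213.5045464692502], [0.0, 0.0, 1.0]] 0.9959906462585034
{'clock': 0.15, 'joints': array([ 1.18938361,  0.43506901,  0.02497411,  1.57384209, -0.01159261,
        1.13401934, -0.07511187]), 'dq': array([-0.00098535, -0.00171029,  0.00090701, -0.00230355, -0.0010438 ,
        0.00043538, -0.00043699]), 'joint_efforts': array([ 2.02123352e-03, -6.68260789e+01,  9.86270271e-01, -3.14692712e+01,
       -6.04158361e-02,  3.94309417e-02,  9.36170522e-05]), 'position': array([ 0.1718599 , -0.60051872,  0.22613928]), 'ee_rot': array([-3.10998333e+00, -4.36260101e-01,  4.39437756e-04]), 'force': array([-0.12217247, -0.09411325, -0.31248706]), 'ft_torque': array([-0.01821267, -0.00250949,  0.0263282 ]), 'width': 1.0031351084405384}
```

View pics/scene0.png

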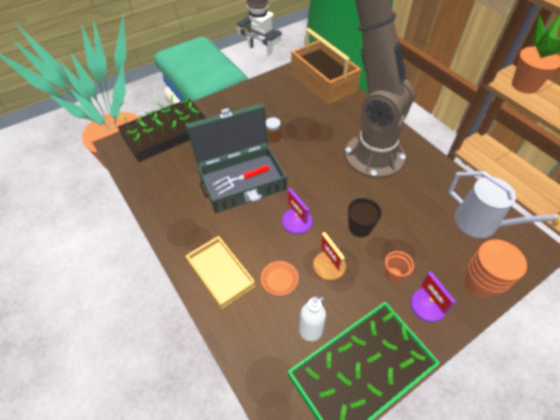

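View pics/top0.png

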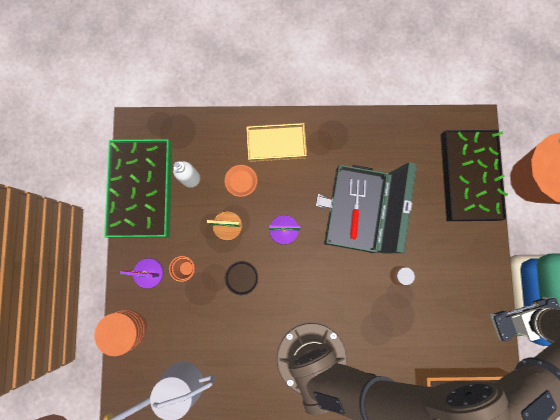

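View pics/wrist0.png

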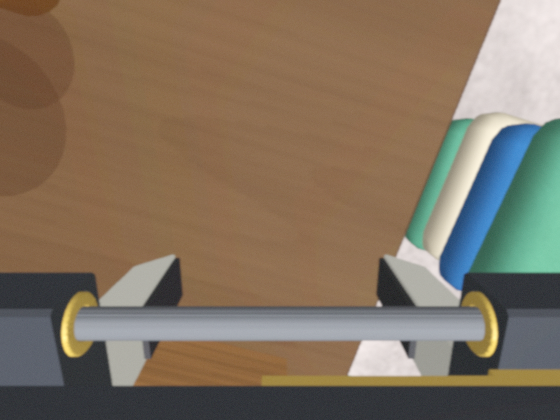

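Sign candidates in the top view: wood-coloured stand (226,225), purple stands (284,230) and (147,273). By the description it is the wooden one. There is only one case, at (370,205), with its latch at (323,201).

Run:
```python
from h import *
im=load('top0')
f=im['frame'][:,:,::-1]
cv2.imwrite('pics/c1.png',cv2.resize(f[150:265,300:430],None,fx=5,fy=5,interpolation=cv2.INTER_CUBIC))
cv2.imwrite('pics/c2.png',cv2.resize(f[195:255,190:310],None,fx=6,fy=6,interpolation=cv2.INTER_CUBIC))
s=load('scene0')['frame'][:,:,::-1]
cv2.imwrite('pics/c3.png',cv2.resize(s[95:280,180:360],None,fx=3.2,fy=3.2,interpolation=cv2.INTER_CUBIC))
```

```text
(no output)
```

View pics/c1.png

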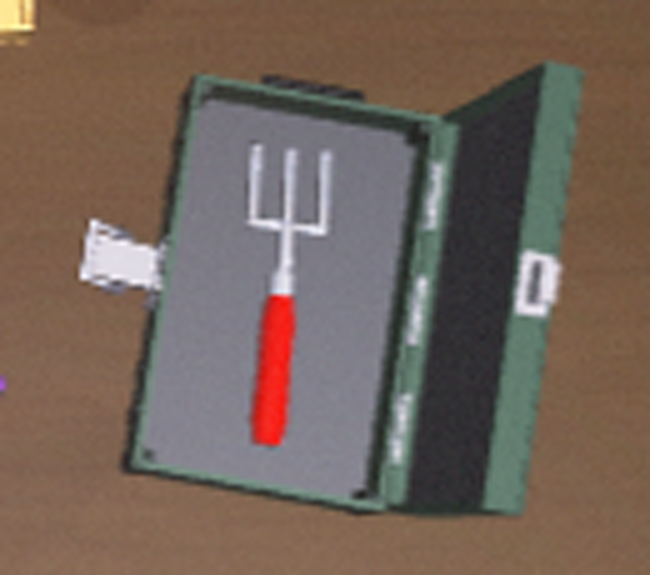

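View pics/c2.png

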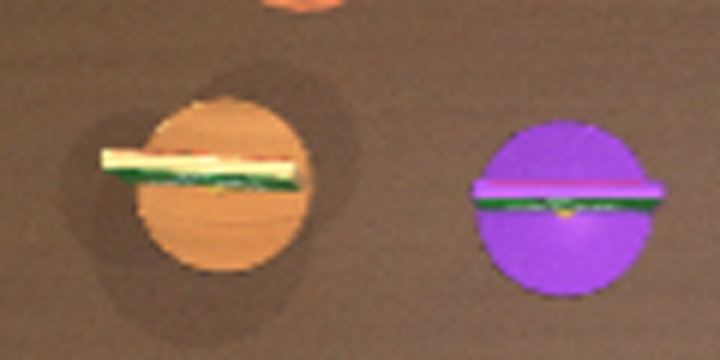

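View pics/c3.png

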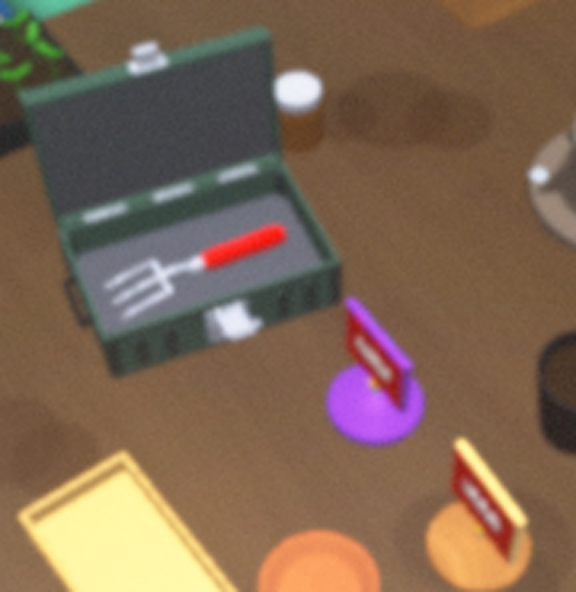

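```bash
cat >> h.py <<'E'
def rayz(im,u,v,z):
    K=im['camera_matrix']; M=im['cam_to_world']; d=M[:3,:3]@np.array([(u-K[0,2])/K[0,0],-(v-K[1,2])/K[1,1],-1]); o=M[:3,3]
    return o+d*(z-o[2])/d[2]
E
python3 - <<'E'
from h import *
im=load('top0'); s=load('scene0')
for u,v in [(197,78),(128,468),(382,508),(440,120)]: print('rim',rayz(im,300+u/5,150+v/5,.078).round(4), px(im,300+u/5,150+v/5).round(3))
print('latch end',[px(im,300+a/5,150+b/5,0).round(4) for a,b in [(95,225),(88,275),(100,255),(130,258),(150,262)]])
print('keeper',[px(im,300+a/5,150+b/5,0).round(4) for a,b in [(538,283),(550,260),(530,310)]])
print('lid edge top',[px(im,300+a/5,150+b/5,0).round(4) for a,b in [(560,100),(545,240),(530,400),(510,490)]])
C=cloud(im)
print('sign top',[C[int(195+b/6),int(190+a/6)].round(3) for a,b in [(110,158),(200,163),(280,170)]])
for a,b in [(105,160),(297,172)]: print(rayz(im,190+a/6,195+b/6,.138).round(4))
print('stand disc',[rayz(im,190+a/6,195+b/6,.02).round(4) for a,b in [(137,185),(313,185),(225,97),(225,270)]], C[int(195+230/6),int(190+225/6)])
# heights of others
for n,(u,v) in dict(purple=(284,222),jar=(405,276),pot=(241,278),clay=(181,268),saucer=(240,180),spray=(182,168),tray=(276,142),planter=(475,175)).items(): print(n,C[v,u].round(3))
E
```

```text
rim [ 0.6878 -0.1139  0.078 ] [ 0.689 -0.115  0.074]
rim [ 0.4049 -0.0556  0.078 ] [ 0.407 -0.061  0.034]
rim [ 0.3745 -0.235   0.078 ] [ 0.375 -0.236  0.075]
rim [ 0.6547 -0.29    0.078 ] [ 0.654 -0.289  0.082]
latch end [array([ 0.5778, -0.0352,  0.0907]), array([ 0.5416, -0.0292,  0.0913]), array([ 0.5585, -0.0401,  0.0745]), array([ 0.5565, -0.062 ,  0.0718]), array([ 0.5538, -0.0768,  0.0691])]
keeper [array([ 0.5074, -0.2895,  0.276 ]), array([ 0.522 , -0.2983,  0.2747]), array([ 0.4925, -0.2887,  0.2603])]
lid edge top [array([ 0.6279, -0.3164,  0.2572]), array([ 0.5378, -0.3025,  0.2547]), array([ 0.4364, -0.2879,  0.2531]), array([ 0.3802, -0.2711,  0.2568])]
sign top [array([0.484, 0.352, 0.137]), array([0.48 , 0.301, 0.137]), array([0.476, 0.257, 0.138])]
[0.4815 0.3539 0.138 ]
[0.4734 0.2446 0.138 ]
stand disc [array([0.478 , 0.3534, 0.02  ]), array([0.4768, 0.2449, 0.02  ]), array([0.5322, 0.2995, 0.02  ]), array([0.425 , 0.2989, 0.02  ])] [0.44992509 0.29950131 0.03191695]
purple [0.489 0.09  0.024]
jar [ 0.288 -0.33   0.086]
pot [0.288 0.244 0.085]
clay [0.325 0.472 0.004]
saucer [ 0.654  0.255 -0.001]
spray [0.658 0.433 0.188]
tray [0.801 0.116 0.005]
planter [ 0.657 -0.629  0.036]
```

```bash
cat >> h.py <<'E'
PH=0.191
EX=np.array([-np.sin(PH),-np.cos(PH),0]); EY=np.array([np.cos(PH),-np.sin(PH),0]); F=np.array([.5476,-.0852,0])
def case(out,lat,z): return F-out*EX+lat*EY+np.array([0,0,z])
def cc(p): d=np.asarray(p)-F; return np.array([-(d@EX),d@EY,d[2]])
def to(p,yaw=None):
    o=observe(); r=R.from_rotvec(o['ee_rot']); x=r.as_matrix()[:,0]; y0=np.degrees(np.arctan2(x[1],x[0]))
    d=r.inv().apply(np.asarray(p)-o['position'])*100
    t=0 if yaw is None else -((yaw-y0+180)%360-180)
    print('t',round(o['clock'],2),'pos',o['position'].round(4),'yaw',round(y0,2),'case',cc(o['position']).round(4),'DELTA cm',d.round(2),'turn',round(t,1),'F',o['force'].round(1),'j7',o['joints'][6].round(2))
YC=90-np.degrees(PH)
E
python3 - <<'E'
from h import *
to(case(-.32,0,.30),YC)
# lid profile from top cloud: points in case frame, lat -0.12..0.12
for n in ['top0','scene0']:
    C=cloud(load(n)).reshape(-1,3); d=C-F; o=-(d@EX); l=d@EY
    m=(abs(l)<.13)&(o<-.15)&(o>-.35)&(C[:,2]>.08)
    for z0 in np.arange(.09,.30,.02):
        k=m&(abs(C[:,2]-z0)<.01)
        if k.sum()>3: print(n,round(z0,2),k.sum(),np.percentile(o[k],[5,50,95]).round(3))
    m=(abs(l)<.05)&(o>.01)&(o<.08)&(C[:,2]>.02)
    for q in np.c_[o,l,C[:,2]][m][::2].round(3): print(q)
E
```

```text
t 0.15 pos [ 0.1719 -0.6005  0.2261] yaw 15.97 case [-0.5773 -0.2711  0.2261] DELTA cm [ 35.82 -10.68  -7.38] turn -63.1 F [-0.1 -0.1 -0.3] j7 -0.08
top0 0.09 355 [-0.192 -0.186 -0.175]
top0 0.11 154 [-0.195 -0.193 -0.191]
top0 0.13 152 [-0.197 -0.195 -0.193]
top0 0.15 154 [-0.198 -0.197 -0.195]
top0 0.17 172 [-0.201 -0.199 -0.197]
top0 0.19 174 [-0.203 -0.201 -0.199]
top0 0.21 181 [-0.204 -0.203 -0.201]
top0 0.23 39 [-0.205 -0.204 -0.202]
top0 0.25 577 [-0.221 -0.209 -0.196]
top0 0.27 119 [-0.216 -0.206 -0.196]
[0.059 0.022 0.095]
[0.059 0.019 0.094]
[0.051 0.022 0.086]
[0.042 0.026 0.067]
[0.061 0.015 0.091]
[0.046 0.02  0.078]
[0.039 0.022 0.073]
[0.031 0.026 0.063]
[0.058 0.011 0.096]
[0.049 0.016 0.076]
[0.041 0.018 0.072]
[0.035 0.019 0.077]
[0.061 0.007 0.097]
[0.052 0.012 0.076]
[0.045 0.013 0.076]
[0.038 0.015 0.076]
[0.03  0.017 0.071]
[0.06  0.004 0.096]
[0.052 0.008 0.081]
[0.044 0.01  0.077]
[0.037 0.012 0.073]
[0.03  0.013 0.072]
[0.022 0.014 0.072]
[0.015 0.017 0.066]
[0.055 0.003 0.081]
[0.047 0.005 0.077]
[0.04  0.007 0.076]
[0.033 0.008 0.075]
[0.025 0.011 0.064]
[0
[... 1780 characters left out ...]
 0.037 -0.006  0.074]
[ 0.041 -0.012  0.075]
[ 0.045 -0.019  0.076]
[0.019 0.016 0.058]
[0.034 0.012 0.074]
[0.04  0.006 0.078]
[ 0.04  -0.001  0.074]
[ 0.046 -0.007  0.078]
[ 0.045 -0.015  0.073]
[ 0.064 -0.016  0.094]
[0.03  0.015 0.065]
[0.038 0.01  0.071]
[0.044 0.004 0.075]
[ 0.048 -0.002  0.076]
[ 0.063 -0.005  0.093]
[ 0.063 -0.012  0.089]
[0.043 0.019 0.075]
[0.047 0.013 0.077]
[0.063 0.01  0.095]
[0.064 0.003 0.093]
[ 0.063 -0.005  0.087]
[ 0.062 -0.013  0.081]
[0.051 0.022 0.08 ]
[0.065 0.018 0.095]
[0.061 0.01  0.086]
[0.062 0.003 0.084]
[ 0.06  -0.005  0.077]
[ 0.066 -0.011  0.081]
[0.038 0.022 0.06 ]
[0.061 0.014 0.083]
[0.065 0.008 0.084]
[0.068 0.001 0.084]
[0.064 0.011 0.078]
```

Emit:
{"fn": "arm_command", "kwargs": {
  "deltas": [
    {"xyz": [9,-2.7,-7.4],"turn": -7,"jaw": 255},
    {"xyz": [13,-3.9,-7.4],"turn": -14,"jaw": 255},
    {"xyz": [17,-5.1,-7.4],"turn": -21,"jaw": 255},
    {"xyz": [21,-6.3,-7.4],"turn": -28,"jaw": 255},
    {"xyz": [25,-7.5,-7.4],"turn": -35,"jaw": 255}
  ],
  "force": 20
}}

```text
clock: 0.57
position: [0.3358, -0.4955, 0.2941]
ee_rot: [2.832, 1.359, 0.0]
force: [1.7, -1.3, -0.2]
width: 0.687
```

```bash
python3 -c "
from h import *
to(case(-.32,0,.30),YC)"
```

```text
t 0.57 pos [ 0.3358 -0.4955  0.2941] yaw 51.27 case [-0.4431 -0.1301  0.2941] DELTA cm [16.95  5.77 -0.59] turn -27.8 F [ 1.7 -1.3 -0.2] j7 0.16
```

Emit:
{"fn": "arm_command", "kwargs": {
  "deltas": [
    {"xyz": [4,1.4,-0.6],"turn": -7,"jaw": 255},
    {"xyz": [8,2.8,-0.6],"turn": -14,"jaw": 255},
    {"xyz": [12,4.2,-0.6],"turn": -21,"jaw": 255},
    {"xyz": [17,5.8,-0.6],"turn": -27.8,"jaw": 255},
    {"xyz": [17,5.8,-0.6],"turn": -27.8,"jaw": 255}
  ]
}}

```text
clock: 0.98
position: [0.4927, -0.3934, 0.2998]
ee_rot: [-2.408, -2.017, -0.007]
force: [0.3, 0.7, -0.4]
width: 0.328
```

```bash
python3 -c "
from h import *
to(case(-.265,0,.22),YC)"
```

```text
t 0.98 pos [ 0.4927 -0.3934  0.2998] yaw 79.9 case [-0.313   0.0046  0.2998] DELTA cm [ 4.78 -0.41  8.  ] turn 0.8 F [ 0.3  0.7 -0.4] j7 0.31
```

Emit:
{"fn": "arm_command", "kwargs": {
  "deltas": [
    {"xyz": [4.8,-0.4,4],"turn": 0.8,"jaw": 255},
    {"xyz": [4.8,-0.4,8],"turn": 0.8,"jaw": 255},
    {"xyz": [4.8,-0.4,8],"turn": 0.8,"jaw": 255},
    {"xyz": [5.3,-0.4,8],"turn": 0.8,"jaw": 255},
    {"xyz": [6.8,-0.4,8],"turn": 0.8,"jaw": 255}
  ]
}}

```text
clock: 1.4
position: [0.4997, -0.3272, 0.2194]
ee_rot: [-2.424, -1.995, -0.003]
force: [0.4, -0.8, 1.6]
width: 0.01
```

```bash
python3 -c "
from h import *
to(case(-.19,0,.22),YC)
snap('scene','s1')
import cv2
cv2.imwrite('pics/s1c.png',cv2.resize(cv2.imread('pics/s1.png')[60:240,160:400],None,fx=3,fy=3))"
```

```text
t 1.4 pos [ 0.4997 -0.3272  0.2194] yaw 78.91 case [-0.2467 -0.0011  0.2194] DELTA cm [ 5.67  0.09 -0.04] turn -0.1 F [ 0.4 -0.8  1.6] j7 0.17
```

View pics/s1c.png

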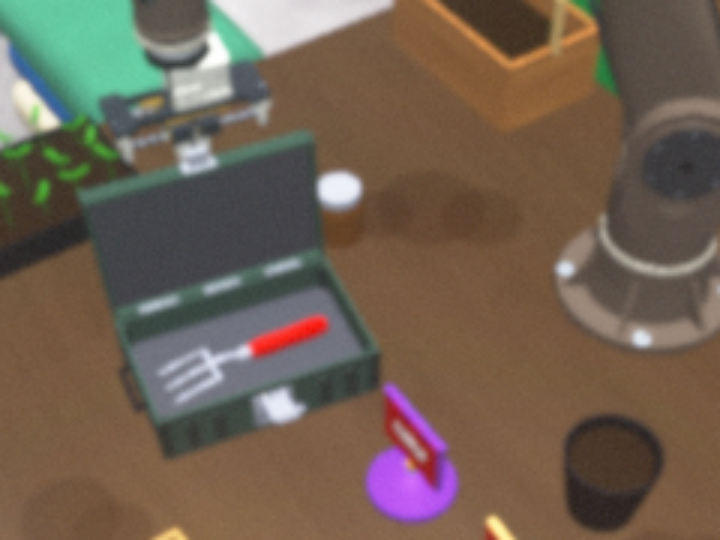

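Emit:
{"fn": "arm_command", "kwargs": {
  "deltas": [
    {"xyz": [3,0.1,0],"jaw": 255},
    {"xyz": [5.5,0.1,-0.3],"jaw": 255},
    {"xyz": [8,0.1,-0.6],"jaw": 255},
    {"xyz": [10.5,0.1,-0.2],"jaw": 255},
    {"xyz": [12.5,0.1,0.7],"jaw": 255}
  ]
}}

```text
schema error: expected keys xyz, turn, jaw
```

```bash
python3 -c "
from h import *
to(case(-.04,0,.105),YC)"
```

```text
t 1.45 pos [ 0.5021 -0.3226  0.221 ] yaw 79.14 case [-0.2417  0.0004  0.221 ] DELTA cm [20.11 -0.04 11.7 ] turn 0.1 F [0.6 3.2 1.7] j7 0.16
```

Emit:
{"fn": "arm_command", "kwargs": {
  "deltas": [
    {"xyz": [3,0,0.1],"turn": 0,"jaw": 255},
    {"xyz": [5.5,0,-0.2],"turn": 0,"jaw": 255},
    {"xyz": [8,0,-0.5],"turn": 0,"jaw": 255},
    {"xyz": [10.3,0,0],"turn": 0,"jaw": 255},
    {"xyz": [12.3,0,0.9],"turn": 0,"jaw": 255}
  ]
}}

```text
clock: 1.87
position: [0.5271, -0.2016, 0.216]
ee_rot: [2.419, 1.997, 0.012]
force: [-1.2, -1.4, 2.3]
width: 0.002
```

```bash
python3 -c "
from h import *
to(case(-.04,0,.105),YC)"
```

```text
t 1.87 pos [ 0.5271 -0.2016  0.216 ] yaw 79.08 case [-0.1182  0.0019  0.216 ] DELTA cm [ 7.79 -0.28 11.12] turn 0.0 F [-1.2 -1.4  2.3] j7 -0.06
```

Emit:
{"fn": "arm_command", "kwargs": {
  "deltas": [
    {"xyz": [2.2,-0.2,1.5],"turn": 0,"jaw": 255},
    {"xyz": [3.8,-0.2,3],"turn": 0,"jaw": 255},
    {"xyz": [5.2,-0.2,4.8],"turn": 0,"jaw": 255},
    {"xyz": [6.5,-0.2,6.7],"turn": 0,"jaw": 255},
    {"xyz": [7.4,-0.2,9],"turn": 0,"jaw": 255}
  ]
}}

```text
clock: 2.28
position: [0.5426, -0.1273, 0.1287]
ee_rot: [2.416, 1.994, 0.019]
force: [0.4, 1.7, 1.0]
width: 0.005
```

```bash
python3 -c "
from h import *
to(case(-.03,0,.105),YC)
snap('scene','s2')
import cv2
cv2.imwrite('pics/s2c.png',cv2.resize(cv2.imread('pics/s2.png')[60:240,160:400],None,fx=3,fy=3))"
```

```text
t 2.28 pos [ 0.5426 -0.1273  0.1287] yaw 79.08 case [-0.0423  0.0031  0.1287] DELTA cm [ 1.22 -0.34  2.37] turn 0.0 F [0.4 1.7 1. ] j7 -0.25
```

View pics/s2c.png

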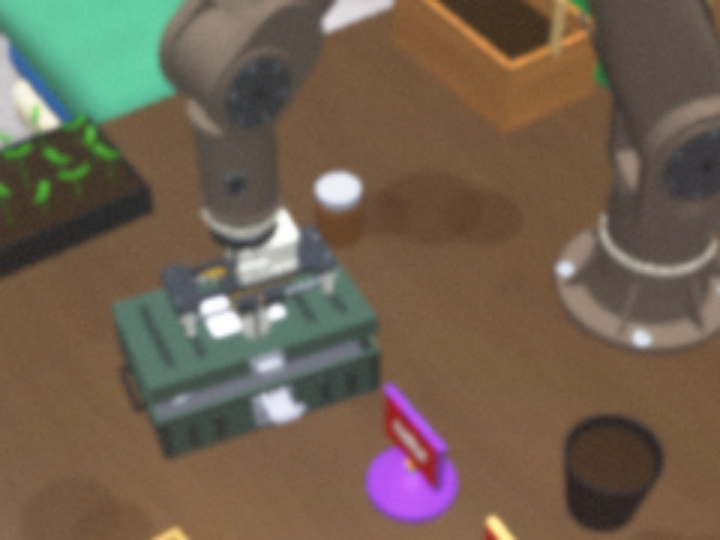

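The lid is nearly down (front at crop 270,360). I'll press it shut.

Emit:
{"fn": "arm_command", "kwargs": {
  "deltas": [
    {"xyz": [1.0,-0.3,1.2],"turn": 0,"jaw": 255},
    {"xyz": [1.2,-0.3,2.0],"turn": 0,"jaw": 255},
    {"xyz": [1.2,-0.3,2.4],"turn": 0,"jaw": 255},
    {"xyz": [1.2,-0.3,2.6],"turn": 0,"jaw": 255},
    {"xyz": [1.2,-0.3,2.7],"turn": 0,"jaw": 255}
  ]
}}

```text
clock: 2.75
position: [0.5409, -0.1115, 0.1045]
ee_rot: [2.415, 1.999, 0.017]
force: [-31.0, 8.4, 84.2]
width: 0.005
```

Emit:
{"fn": "arm_command", "kwargs": {
  "deltas": [
    {"xyz": [0,0,0.2],"turn": 0,"jaw": 255},
    {"xyz": [0,0,0.2],"turn": 0,"jaw": 255},
    {"xyz": [0,0,0.2],"turn": 0,"jaw": 255}
  ]
}}

```text
clock: 3.0
position: [0.5429, -0.1123, 0.1052]
ee_rot: [2.413, 1.996, 0.021]
force: [-5.4, 0.5, 22.6]
width: 0.003
```

```bash
python3 -c "
from h import *
to(case(.09,0,.20),YC)"
```

```text
t 3.0 pos [ 0.5429 -0.1123  0.1052] yaw 79.18 case [-0.0275  0.0006  0.1052] DELTA cm [11.79  0.12 -9.44] turn 0.1 F [-5.4  0.5 22.6] j7 -0.29
```

Emit:
{"fn": "arm_command", "kwargs": {
  "deltas": [
    {"xyz": [0,0,-3],"turn": 0,"jaw": 255},
    {"xyz": [2,0.1,-6],"turn": 0,"jaw": 255},
    {"xyz": [6,0.1,-8],"turn": 0,"jaw": 255},
    {"xyz": [10,0.1,-8],"turn": 0,"jaw": 255},
    {"xyz": [12,0.1,-8],"turn": 0,"jaw": 255}
  ]
}}

```text
clock: 3.42
position: [0.5671, 0.0099, 0.1885]
ee_rot: [2.41, 1.997, 0.03]
force: [0.3, 1.0, -0.3]
width: 0.007
```

```bash
python3 -c "
from h import *
to(case(.085,0.002,.10),YC)
im=snap('wrist','w1'); t=snap('top','t1'); s=snap('scene','s3')
for n in ['w1','t1','s3']:
  C=cloud(load(n)).reshape(-1,3); d=C-F; o=-(d@EX); l=d@EY
  m=(abs(l)<.10)&(o<-.02)&(o>-.16); print(n,'lid z',[np.median(C[m&(abs(o-q)<.01),2]).round(4) for q in (-.03,-.15)])
  m=(abs(l)<.03)&(o>.0)&(o<.08)&(C[:,2]>.03)
  P=np.c_[o,l,C[:,2]][m]; P=P[np.argsort(P[:,0])]; 
  for a in np.arange(0,.08,.005):
    k=(P[:,0]>=a)&(P[:,0]<a+.005)
    if k.sum(): print(round(a,3),k.sum(),np.percentile(P[k,2],[10,50,90]).round(3))
print(proj(im,case(.06,0,.09)))
import cv2
cv2.imwrite('pics/s3c.png',cv2.resize(cv2.imread('pics/s3.png')[150:220,210:310],None,fx=6,fy=6,interpolation=cv2.INTER_CUBIC))"
```

```text
t 3.42 pos [0.5671 0.0099 0.1885] yaw 79.3 case [0.0971 0.0011 0.1885] DELTA cm [-1.28 -0.1   8.84] turn 0.2 F [ 0.3  1.  -0.3] j7 -0.48
w1 lid z [np.float64(0.1048), np.float64(nan)]
0.0 9 [0.104 0.104 0.105]
0.06 136 [0.079 0.081 0.091]
t1 lid z [np.float64(nan), np.float64(0.1055)]
0.03 2 [0.627 0.627 0.627]
0.035 10 [0.626 0.629 0.63 ]
0.04 20 [0.626 0.628 0.63 ]
0.045 24 [0.624 0.627 0.629]
0.05 36 [0.62  0.626 0.629]
0.055 43 [0.614 0.622 0.628]
0.06 51 [0.61  0.619 0.625]
0.065 52 [0.607 0.615 0.624]
0.07 48 [0.603 0.609 0.628]
0.075 49 [0.601 0.606 0.627]
s3 lid z [np.float64(0.1056), np.float64(0.1055)]
0.0 53 [0.046 0.089 0.105]
0.005 67 [0.039 0.063 0.097]
0.01 15 [0.063 0.065 0.092]
0.015 11 [0.062 0.066 0.092]
0.02 19 [0.065 0.089 0.097]
0.025 10 [0.068 0.079 0.097]
0.03 9 [0.067 0.073 0.075]
0.035 16 [0.071 0.073 0.628]
0.04 16 [0.072 0.076 0.629]
0.045 22 [0.075 0.626 0.628]
0.05 32 [0.617 0.624 0.627]
0.055 38 [0.451 0.621 0.625]
0.06 77 [0.083 0.608 0.622]
0.065 59 [0.6   0.61  0.624]
0.07 58 [0.601 0.608 0.622]
0.075 76 [0.291 0.603 0.617]
(np.float64(273.17078036901995), np.float64(263.7228246685637))
  return _methods._mean(a, axis=axis, dtype=dtype,
  ret = ret.dtype.type(ret / rcount)
```

View pics/w1.png

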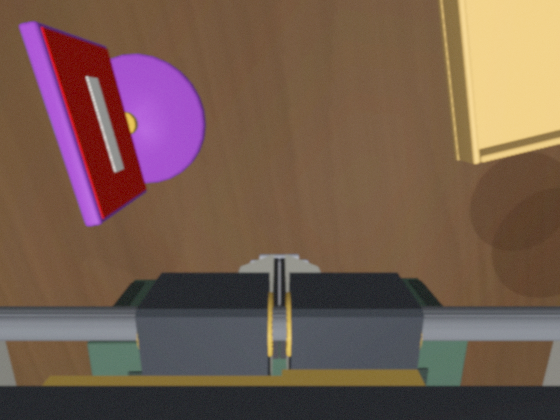

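View pics/s3c.png

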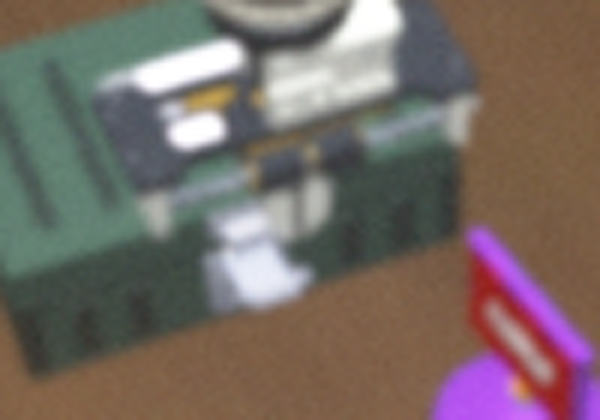

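Emit:
{"fn": "arm_command", "kwargs": {
  "deltas": [
    {"xyz": [-1.2,0,4],"turn": 0.2,"jaw": 255},
    {"xyz": [-1.2,0,8],"turn": 0.2,"jaw": 255},
    {"xyz": [-1.2,0,9.5],"turn": 0.2,"jaw": 255},
    {"xyz": [-1.2,0,9.7],"turn": 0.2,"jaw": 255},
    {"xyz": [-1.2,0,9.7],"turn": 0.2,"jaw": 255}
  ]
}}

```text
clock: 3.98
position: [0.5648, -0.0063, 0.0887]
ee_rot: [2.416, 1.993, 0.02]
force: [0.9, 0.0, 0.3]
width: 0.001
```

```bash
python3 -c "
from h import *
to(case(.06,0.002,.0915),YC)
im=snap('wrist','w2')"
```

```text
t 3.98 pos [ 0.5648 -0.0063  0.0887] yaw 79.05 case [0.0807 0.0019 0.0887] DELTA cm [-2.07  0.02 -0.29] turn -0.0 F [0.9 0.  0.3] j7 -0.52
```

View pics/w2.png

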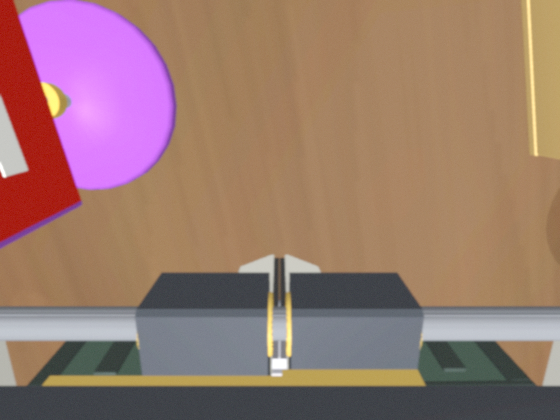

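Emit:
{"fn": "arm_command", "kwargs": {
  "deltas": [
    {"xyz": [0,0,-0.3],"turn": 0,"jaw": 255},
    {"xyz": [-0.8,0,-0.3],"turn": 0,"jaw": 255},
    {"xyz": [-1.3,0,-0.3],"turn": 0,"jaw": 255},
    {"xyz": [-1.8,0,-0.3],"turn": 0,"jaw": 255},
    {"xyz": [-2.2,0,-0.35],"turn": 0,"jaw": 255}
  ]
}}

```text
clock: 4.45
position: [0.5615, -0.0286, 0.0939]
ee_rot: [2.415, 1.991, 0.023]
force: [0.2, 0.3, 0.3]
width: 0.007
```

```bash
cat > look.py <<'E'
import sys
from h import *
s=snap('scene',sys.argv[1])
cv2.imwrite(f'pics/{sys.argv[1]}c.png',cv2.resize(s['frame'][150:220,210:310,::-1],None,fx=6,fy=6,interpolation=cv2.INTER_CUBIC))
C=cloud(s).reshape(-1,3); d=C-F; o=-(d@EX); l=d@EY
m=(abs(l)<.03)&(o>.004)&(o<.09)&(C[:,2]>.03)&(C[:,2]<.11)
P=np.c_[o,l,C[:,2]][m]
G=np.zeros((18,18),int)
for a,b,c in P: G[min(17,int((.11-c)/.005)),int(a/.005)]+=1
print('     '+' '.join(f'{i*5:2d}' for i in range(18)))
for i in range(18): print(f'{110-5*i:4d} '+' '.join(f'{x:2d}' if x else ' .' for x in G[i]))
to(case(.036,0.002,.0935),YC)
E
python3 look.py s4
```

```text
0  5 10 15 20 25 30 35 40 45 50 55 60 65 70 75 80 85
 110  .  .  .  .  .  .  .  .  .  .  .  .  .  4  2  .  .  .
 105  .  .  .  .  .  .  .  .  .  .  .  .  .  5  1  .  .  .
 100  .  2  .  .  .  .  .  .  .  .  .  .  1  2  1  .  .  .
  95  1  2  .  .  .  .  .  .  .  .  .  .  2  2  .  .  .  .
  90  .  2  .  .  .  .  .  .  .  .  .  1  2  3  .  .  .  .
  85  .  1  .  .  .  .  .  .  .  .  1  1  6  3  .  .  .  .
  80  .  .  .  .  .  .  .  .  2  2  .  .  2  .  .  .  .  .
  75  .  .  .  .  .  .  2  1  1  1  .  .  .  .  .  .  .  .
  70  1  4  1  2  2  1  1  2  .  .  .  .  .  .  .  .  .  .
  65  .  3  1  1  .  1  .  1  .  .  .  .  .  .  .  .  .  .
  60  .  4  .  .  .  .  .  .  .  .  .  .  .  .  .  .  .  .
  55  .  2  .  1  .  .  .  .  .  .  .  .  .  .  .  .  .  .
  50  .  4  .  .  .  .  .  .  .  .  .  .  .  .  .  .  .  .
  45  1  2  1  .  .  .  .  .  .  .  .  .  .  .  .  .  .  .
  40  .  2  .  .  .  .  .  .  .  .  .  .  .  .  .  .  .  .
  35  1  3  1  .  .  .  .  .  .  .  .  .  .  .  .  .  .  .
  30  .  .  .  .  .  .  .  .  .  .  .  .  .  .  .  .  .  .
  25  .  .  .  .  .  .  .  .  .  .  .  .  .  .  .  .  .  .
t 4.5 pos [ 0.5613 -0.0294  0.0937] yaw 78.98 case [0.0574 0.0029 0.0937] DELTA cm [-2.14 -0.09  0.01] turn -0.1 F [-0.5 -1.1 -1. ] j7 -0.47
```

View pics/s4c.png

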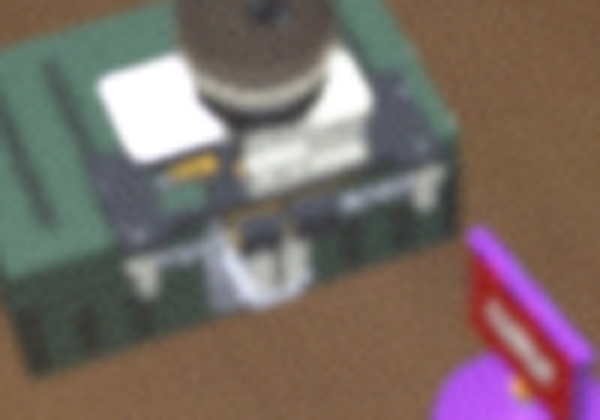

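Emit:
{"fn": "arm_command", "kwargs": {
  "deltas": [
    {"xyz": [-0.5,-0.1,0],"turn": 0,"jaw": 255},
    {"xyz": [-1.0,-0.1,0],"turn": 0,"jaw": 255},
    {"xyz": [-1.5,-0.1,0],"turn": 0,"jaw": 255},
    {"xyz": [-1.9,-0.1,0],"turn": 0,"jaw": 255},
    {"xyz": [-2.2,-0.1,0],"turn": 0,"jaw": 255}
  ]
}}

```text
clock: 4.92
position: [0.5559, -0.0515, 0.0935]
ee_rot: [2.416, 1.99, 0.022]
force: [0.8, -0.1, -0.4]
width: 0.005
```

```bash
python3 look.py s5
```

```text
0  5 10 15 20 25 30 35 40 45 50 55 60 65 70 75 80 85
 110  .  .  .  .  .  .  .  1  .  6  .  .  .  .  .  .  .  .
 105  .  .  .  .  .  .  .  .  1  5  .  .  .  .  .  .  .  .
 100  .  2  1  .  .  .  .  .  2  2  .  .  3  4  .  .  .  .
  95  1  2  .  .  .  .  .  .  .  1  .  .  5  2  .  .  .  .
  90  1  1  .  1  .  .  .  .  .  .  .  1  .  1  .  .  .  .
  85  1  2  .  .  .  .  .  .  .  .  .  2  8  1  .  .  .  .
  80  1  2  .  .  .  .  .  .  4  6  1  .  4  .  .  .  .  .
  75  2  3  .  .  1  .  3 10  5  1  .  .  .  .  .  .  .  .
  70  .  4  .  3  2  6  1  .  1  .  .  .  .  .  .  .  .  .
  65  .  3  1  1  1  .  1  1  .  .  .  .  .  .  .  .  .  .
  60  .  4  .  .  .  .  .  .  .  .  .  .  .  .  .  .  .  .
  55  .  2  .  1  .  .  .  .  .  .  .  .  .  .  .  .  .  .
  50  1  4  1  .  .  .  .  .  .  .  .  .  .  .  .  .  .  .
  45  .  2  .  .  .  .  .  .  .  .  .  .  .  .  .  .  .  .
  40  2  3  .  .  .  .  .  .  .  .  .  .  .  .  .  .  .  .
  35  2  3  .  .  .  .  .  .  .  .  .  .  .  .  .  .  .  .
  30  .  .  .  .  .  .  .  .  .  .  .  .  .  .  .  .  .  .
  25  .  .  .  .  .  .  .  .  .  .  .  .  .  .  .  .  .  .
t 4.97 pos [ 0.5559 -0.0521  0.0935] yaw 78.92 case [0.0341 0.0019 0.0935] DELTA cm [0.19 0.01 0.  ] turn -0.1 F [-0.2 -0.7 -0.3] j7 -0.43
```

View pics/s5c.png

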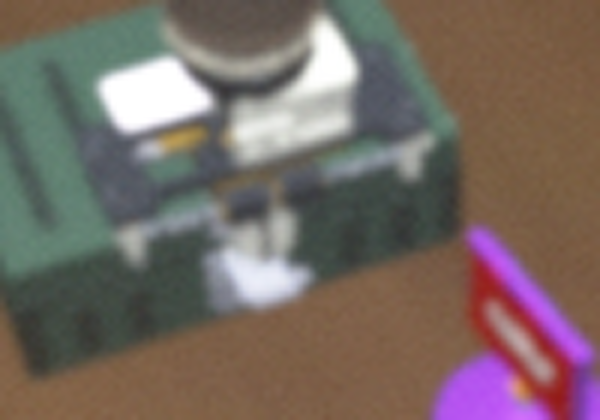

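Emit:
{"fn": "arm_command", "kwargs": {
  "deltas": [
    {"xyz": [0,0,-2],"turn": 0,"jaw": 255},
    {"xyz": [-2,0,-5],"turn": 0,"jaw": 255},
    {"xyz": [-6,0,-6],"turn": 0,"jaw": 255},
    {"xyz": [-9,0,-6],"turn": 0,"jaw": 255},
    {"xyz": [-10,0,-6],"turn": 0,"jaw": 255}
  ]
}}

```text
clock: 5.38
position: [0.5348, -0.1559, 0.1539]
ee_rot: [2.419, 1.981, 0.019]
force: [-0.2, -1.0, 0.0]
width: 0.006
```

```bash
python3 look.py s6; python3 -c "
from h import *
im=snap('wrist','w3'); print(proj(im,case(.06,0,.095)))"
```

```text
0  5 10 15 20 25 30 35 40 45 50 55 60 65 70 75 80 85
 110  2  5  .  .  .  .  .  .  .  .  .  .  .  .  .  .  .  .
 105  2  6  .  .  .  1  .  .  .  .  .  .  .  .  .  .  .  .
 100  2  8  .  2  5  2  .  .  .  .  .  .  1  .  .  .  .  .
  95  2  9  1  3  5  3  .  .  .  .  .  .  8  2  .  .  .  .
  90  2  5  2  .  2  .  .  .  .  .  .  1  5  1  .  .  .  .
  85  3  3  .  .  1  .  .  .  .  1  1  .  7  .  .  .  .  .
  80  4  5  .  .  .  .  .  1  5  5  .  1  5  .  .  .  .  .
  75  .  5  .  .  .  5  2  4  4  3  .  .  .  .  .  .  .  .
  70  1  3  3  4  5  3  5  .  .  .  .  .  .  .  .  .  .  .
  65  5 10  5  1  1  1  .  .  .  .  .  .  .  .  .  .  .  .
  60  .  7  .  1  .  .  1  1  .  .  .  .  .  .  .  .  .  .
  55  .  6  .  .  .  .  .  .  .  .  .  .  .  .  .  .  .  .
  50  1  6  1  .  .  .  .  .  .  .  .  .  .  .  .  .  .  .
  45  .  2  .  .  .  .  .  .  .  .  .  .  .  .  .  .  .  .
  40  2  6  1  .  .  .  .  .  .  .  .  .  .  .  .  .  .  .
  35  .  3  .  .  .  .  .  .  .  .  .  .  .  .  .  .  .  .
  30  .  .  .  .  .  .  .  .  .  .  .  .  .  .  .  .  .  .
  25  .  .  .  .  .  .  .  .  .  .  .  .  .  .  .  .  .  .
t 5.43 pos [ 0.5344 -0.156   0.1533] yaw 78.55 case [-0.072   0.0005  0.1533] DELTA cm [10.8  -0.05  5.98] turn -0.5 F [-1.  -2.6  0.3] j7 -0.2
(np.float64(272.0928099148207), np.float64(-6.294117819775806))
```

View pics/s6c.png

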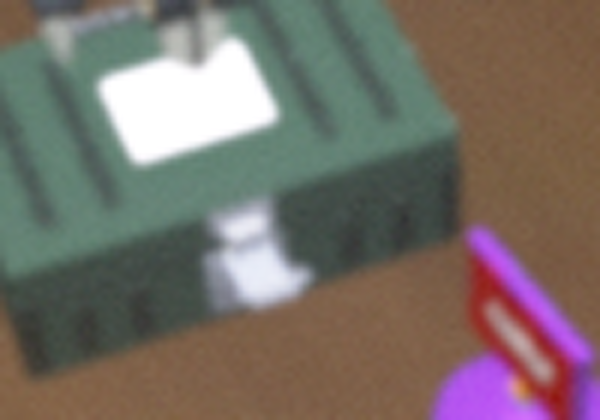

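View pics/w3.png

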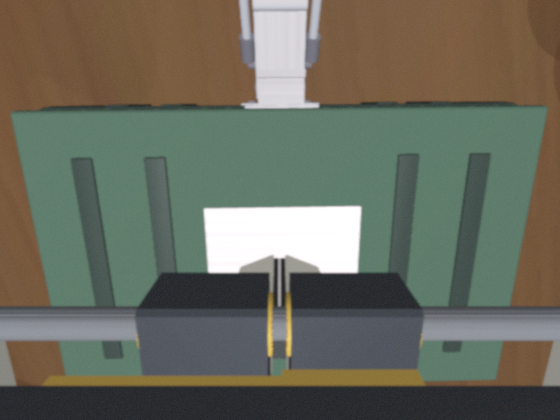

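Emit:
{"fn": "arm_command", "kwargs": {
  "deltas": [
    {"xyz": [3.5,0,-2],"turn": 0,"jaw": 255},
    {"xyz": [4.5,0,-2],"turn": 0,"jaw": 255},
    {"xyz": [4.5,0,-2],"turn": 0,"jaw": 255},
    {"xyz": [4.5,0,-2],"turn": 0,"jaw": 255}
  ]
}}

```text
clock: 5.82
position: [0.5437, -0.1065, 0.173]
ee_rot: [2.417, 1.989, 0.021]
force: [-0.1, -0.1, -0.4]
width: 0.009
```

```bash
python3 -c "
from h import *
im=snap('wrist','w4'); print(proj(im,case(.06,0,.095)))
cv2.imwrite('pics/w4c.png',cv2.resize(im['frame'][20:270,190:370,::-1],None,fx=2.4,fy=2.4,interpolation=cv2.INTER_CUBIC))
C=cloud(im)
for v in range(0,260,6):
  print(v,[tuple((cc(C[v,u])*1000).round(0).astype(int)) for u in (249,262,275,290,308)])
"
```

```text
(np.float64(274.4270130406582), np.float64(97.02869455314654))
0 [(np.int64(134), np.int64(-19), np.int64(1)), (np.int64(135), np.int64(-9), np.int64(-1)), (np.int64(135), np.int64(1), np.int64(0)), (np.int64(135), np.int64(13), np.int64(0)), (np.int64(134), np.int64(28), np.int64(2))]
6 [(np.int64(130), np.int64(-19), np.int64(1)), (np.int64(130), np.int64(-9), np.int64(0)), (np.int64(130), np.int64(1), np.int64(1)), (np.int64(130), np.int64(13), np.int64(0)), (np.int64(130), np.int64(28), np.int64(0))]
12 [(np.int64(126), np.int64(-19), np.int64(0)), (np.int64(126), np.int64(-9), np.int64(1)), (np.int64(126), np.int64(1), np.int64(1)), (np.int64(126), np.int64(13), np.int64(0)), (np.int64(126), np.int64(28), np.int64(0))]
18 [(np.int64(122), np.int64(-20), np.int64(-1)), (np.int64(122), np.int64(-9), np.int64(1)), (np.int64(122), np.int64(1), np.int64(1)), (np.int64(122), np.int64(13), np.int64(-1)), (np.int64(122), np.int64(28), np.int64(0))]
24 [(np.int64(117), np.int64(-20), np.int64(0)), (np.int64(118), np.int64(-9), np.int64(-1)), (np.int64(117), np.int64(1), np.int64(0)), (np
[... 8199 characters left out ...]
[(np.int64(-33), np.int64(-17), np.int64(104)), (np.int64(-33), np.int64(-9), np.int64(105)), (np.int64(-33), np.int64(0), np.int64(105)), (np.int64(-33), np.int64(10), np.int64(105)), (np.int64(-33), np.int64(21), np.int64(104))]
252 [(np.int64(-37), np.int64(-17), np.int64(105)), (np.int64(-37), np.int64(-9), np.int64(105)), (np.int64(-37), np.int64(0), np.int64(105)), (np.int64(-37), np.int64(10), np.int64(105)), (np.int64(-37), np.int64(21), np.int64(105))]
258 [(np.int64(-41), np.int64(-17), np.int64(104)), (np.int64(-10), np.int64(-6), np.int64(177)), (np.int64(-12), np.int64(-1), np.int64(173)), (np.int64(-10), np.int64(6), np.int64(178)), (np.int64(-42), np.int64(22), np.int64(104))]
```

View pics/w4c.png

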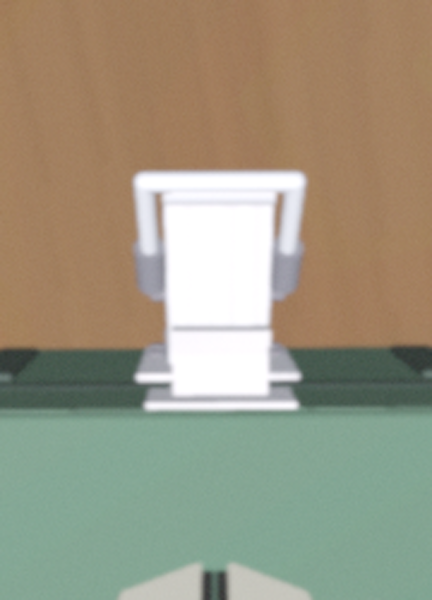

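Emit:
{"fn": "arm_command", "kwargs": {
  "deltas": [
    {"xyz": [4,0.2,0],"turn": 0,"jaw": 255},
    {"xyz": [8,0.3,0],"turn": 0,"jaw": 255},
    {"xyz": [11,0.3,0],"turn": 0,"jaw": 255},
    {"xyz": [11,0.3,3],"turn": 0,"jaw": 255},
    {"xyz": [11,0.3,5],"turn": 0,"jaw": 255}
  ]
}}

```text
clock: 6.28
position: [0.5688, 0.0021, 0.122]
ee_rot: [2.415, 1.991, 0.021]
force: [-0.9, -0.5, -1.0]
width: 0.004
```

```bash
python3 -c "
from h import *
to(case(.085,0.0035,.0885),YC)"
```

```text
t 6.28 pos [0.5688 0.0021 0.122 ] yaw 79.02 case [0.0897 0.0042 0.122 ] DELTA cm [-0.48 -0.13  3.34] turn -0.0 F [-0.9 -0.5 -1. ] j7 -0.52
```

Emit:
{"fn": "arm_command", "kwargs": {
  "deltas": [
    {"xyz": [-0.4,-0.1,2],"turn": 0,"jaw": 255},
    {"xyz": [-0.4,-0.1,3],"turn": 0,"jaw": 255},
    {"xyz": [-0.4,-0.1,3.3],"turn": 0,"jaw": 255},
    {"xyz": [-0.4,-0.1,3.3],"turn": 0,"jaw": 255},
    {"xyz": [-0.4,-0.1,3.3],"turn": 0,"jaw": 255}
  ]
}}

```text
clock: 6.7
position: [0.5682, -0.0017, 0.0896]
ee_rot: [2.415, 1.991, 0.023]
force: [-0.3, -0.3, 0.2]
width: 0.007
```

```bash
python3 -c "
from h import *
to(case(.05,0.0035,.0885),YC)"
```

```text
t 6.7 pos [ 0.5682 -0.0017  0.0896] yaw 78.99 case [0.0859 0.0044 0.0896] DELTA cm [-3.59 -0.08  0.1 ] turn -0.1 F [-0.3 -0.3  0.2] j7 -0.53
```

Emit:
{"fn": "arm_command", "kwargs": {
  "deltas": [
    {"xyz": [-0.5,-0.1,0.2],"turn": 0,"jaw": 255},
    {"xyz": [-1.0,-0.1,0.2],"turn": 0,"jaw": 255},
    {"xyz": [-1.5,-0.1,0.2],"turn": 0,"jaw": 255},
    {"xyz": [-2.0,-0.1,0.2],"turn": 0,"jaw": 255},
    {"xyz": [-2.5,-0.1,0.2],"turn": 0,"jaw": 255}
  ]
}}

```text
clock: 7.12
position: [0.5625, -0.027, 0.0879]
ee_rot: [2.415, 1.989, 0.023]
force: [1.0, 0.2, -0.6]
width: 0.005
```

```bash
python3 look.py s7
```

```text
0  5 10 15 20 25 30 35 40 45 50 55 60 65 70 75 80 85
 110  .  .  .  .  .  .  .  .  .  .  .  .  .  1  9  .  .  .
 105  .  .  .  .  .  .  .  .  .  .  1  .  1  1  7  .  .  .
 100  .  .  .  .  .  .  .  .  .  .  .  .  .  .  4  .  .  .
  95  .  .  .  .  .  .  .  .  .  1  .  .  .  1  3  .  .  .
  90  .  1  .  .  .  .  .  .  .  .  .  .  .  1  1  .  .  .
  85  .  3  .  .  .  .  .  .  2  .  .  .  3  1  .  .  .  .
  80  .  2  .  .  .  .  .  .  .  .  .  .  1  .  .  .  .  .
  75  1  2  .  .  .  .  1  2  2  1  .  1  .  .  .  .  .  .
  70  .  .  .  2  .  .  .  1  1  .  .  .  .  .  .  .  .  .
  65  .  .  1  1  .  .  .  2  .  .  .  .  .  .  .  .  .  .
  60  .  2  .  .  .  .  .  .  .  .  .  .  .  .  .  .  .  .
  55  .  4  .  1  .  .  .  .  .  .  .  .  .  .  .  .  .  .
  50  1  3  .  .  .  .  .  .  .  .  .  .  .  .  .  .  .  .
  45  .  3  .  .  .  .  .  .  .  .  .  .  .  .  .  .  .  .
  40  .  3  2  .  .  .  .  .  .  .  .  .  .  .  .  .  .  .
  35  .  1  .  .  .  .  .  .  .  .  .  .  .  .  .  .  .  .
  30  .  .  .  .  .  .  .  .  .  .  .  .  .  .  .  .  .  .
  25  .  .  .  .  .  .  .  .  .  .  .  .  .  .  .  .  .  .
t 7.17 pos [ 0.5622 -0.0283  0.0877] yaw 78.89 case [0.0586 0.0035 0.0877] DELTA cm [-2.26 -0.14 -0.59] turn -0.2 F [ 0.3 -0.3 -0.3] j7 -0.49
```

View pics/s7c.png

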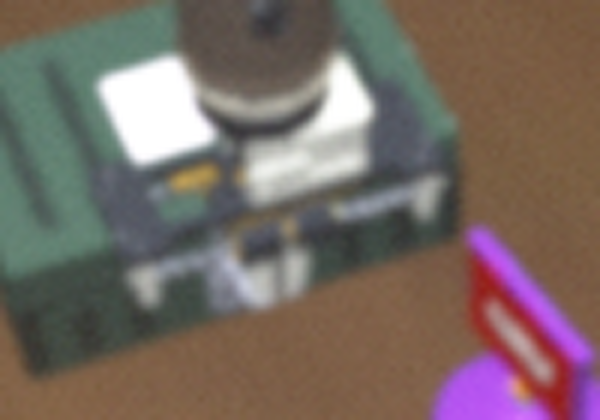

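Emit:
{"fn": "arm_command", "kwargs": {
  "deltas": [
    {"xyz": [-0.6,-0.1,-0.2],"turn": 0,"jaw": 255},
    {"xyz": [-1.1,-0.1,-0.3],"turn": 0,"jaw": 255},
    {"xyz": [-1.6,-0.1,-0.4],"turn": 0,"jaw": 255},
    {"xyz": [-2.1,-0.1,-0.5],"turn": 0,"jaw": 255},
    {"xyz": [-2.2,-0.1,-0.5],"turn": 0,"jaw": 255}
  ]
}}

```text
clock: 7.58
position: [0.5567, -0.0511, 0.0928]
ee_rot: [2.417, 1.986, 0.021]
force: [0.1, 0.7, 0.3]
width: 0.005
```

```bash
python3 look.py s8
```

```text
0  5 10 15 20 25 30 35 40 45 50 55 60 65 70 75 80 85
 110  .  .  .  .  1  .  .  .  2  7  2  .  .  .  .  .  .  .
 105  .  .  .  .  2  .  .  .  .  5  1  .  .  .  .  .  .  .
 100  .  1  .  .  1  1  .  .  1  3  .  .  .  .  .  .  .  .
  95  .  4  1  1  1  2  .  .  2  .  .  .  .  .  .  .  .  .
  90  .  2  .  .  .  .  .  .  .  .  .  .  4  .  .  .  .  .
  85  .  .  .  .  .  1  .  .  .  .  1  4  6  3  .  .  .  .
  80  2  2  .  .  .  2  2  .  4  6  7  1  1  .  .  .  .  .
  75  .  2  .  .  .  3  3  7  2  .  .  .  .  .  .  .  .  .
  70  2  3  1  1  3  6  5  .  .  .  .  .  .  .  .  .  .  .
  65  2  3  1  .  .  1  5  .  .  .  .  .  .  .  .  .  .  .
  60  1  3  .  .  .  .  2  1  .  .  .  .  .  .  .  .  .  .
  55  1  1  .  .  .  .  .  .  .  .  .  .  .  .  .  .  .  .
  50  .  2  1  .  .  .  .  .  .  .  .  .  .  .  .  .  .  .
  45  .  1  .  .  .  .  .  .  .  .  .  .  .  .  .  .  .  .
  40  .  1  .  .  .  .  .  .  .  .  .  .  .  .  .  .  .  .
  35  .  4  .  .  .  .  .  .  .  .  .  .  .  .  .  .  .  .
  30  .  .  .  .  .  .  .  .  .  .  .  .  .  .  .  .  .  .
  25  .  .  .  .  .  .  .  .  .  .  .  .  .  .  .  .  .  .
t 7.63 pos [ 0.5568 -0.0507  0.0927] yaw 78.83 case [0.0356 0.0025 0.0927] DELTA cm [ 0.04 -0.05 -0.08] turn -0.2 F [-0.6  0.8  0.5] j7 -0.45
```

View pics/s8c.png

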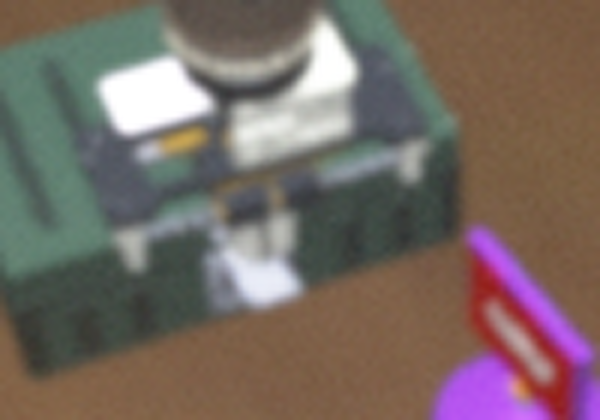

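Emit:
{"fn": "arm_command", "kwargs": {
  "deltas": [
    {"xyz": [0.5,0,0],"turn": 0,"jaw": 255},
    {"xyz": [1.2,0,0],"turn": 0,"jaw": 255},
    {"xyz": [1.2,0,0],"turn": 0,"jaw": 255}
  ]
}}

```text
clock: 7.88
position: [0.5595, -0.0364, 0.0929]
ee_rot: [2.415, 1.99, 0.023]
force: [-0.5, 0.0, 0.5]
width: 0.004
```

```bash
python3 look.py s9
```

```text
0  5 10 15 20 25 30 35 40 45 50 55 60 65 70 75 80 85
 110  .  .  .  .  .  .  .  .  .  .  .  .  5  .  .  .  .  .
 105  .  2  .  .  .  .  .  .  .  .  .  2  7  .  .  .  .  .
 100  .  2  1  .  .  .  .  .  .  .  .  .  3  .  .  .  .  .
  95  2  .  .  .  .  .  .  .  .  .  .  .  .  .  .  .  .  .
  90  .  .  .  1  2  .  .  .  .  .  .  .  1  1  .  .  .  .
  85  .  .  .  .  .  .  .  .  .  .  1  6  5  1  .  .  .  .
  80  .  2  .  1  3  1  .  .  .  5  1  1  5  .  .  .  .  .
  75  2  1  .  .  3  .  1  2  3  1  .  1  .  .  .  .  .  .
  70  2  2  .  .  2  5  3  .  .  .  .  .  .  .  .  .  .  .
  65  2  3  2  .  .  .  4  .  .  .  .  .  .  .  .  .  .  .
  60  .  1  .  .  .  .  2  1  .  .  .  .  .  .  .  .  .  .
  55  .  .  .  .  .  .  .  .  .  .  .  .  .  .  .  .  .  .
  50  .  4  .  .  .  .  .  .  .  .  .  .  .  .  .  .  .  .
  45  .  2  .  .  .  .  .  .  .  .  .  .  .  .  .  .  .  .
  40  .  3  .  .  .  .  .  .  .  .  .  .  .  .  .  .  .  .
  35  .  .  1  .  .  .  .  .  .  .  .  .  .  .  .  .  .  .
  30  .  .  .  .  .  .  .  .  .  .  .  .  .  .  .  .  .  .
  25  .  .  .  .  .  .  .  .  .  .  .  .  .  .  .  .  .  .
t 7.93 pos [ 0.5594 -0.037   0.0928] yaw 78.96 case [0.0495 0.0025 0.0928] DELTA cm [-1.35 -0.04 -0.07] turn -0.1 F [-0.2 -0.3  0.6] j7 -0.47
```

View pics/s9c.png

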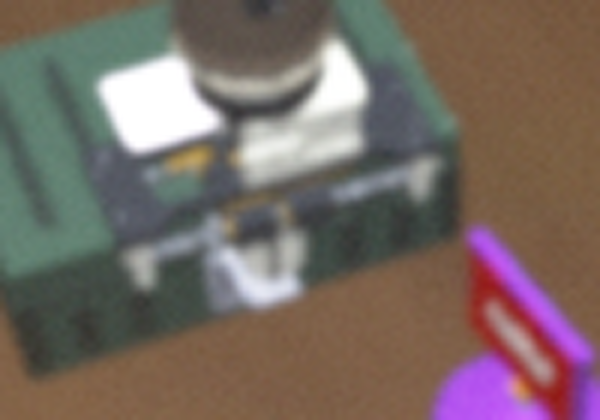

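Emit:
{"fn": "arm_command", "kwargs": {
  "deltas": [
    {"xyz": [0.3,0,-3.5],"turn": 0,"jaw": 255},
    {"xyz": [0,0,-7],"turn": 0,"jaw": 255},
    {"xyz": [-3.5,0,-8],"turn": 0,"jaw": 255},
    {"xyz": [-6.5,0,-8],"turn": 0,"jaw": 255},
    {"xyz": [-7,0,-8],"turn": 0,"jaw": 255}
  ]
}}

```text
clock: 8.35
position: [0.5439, -0.1116, 0.1734]
ee_rot: [2.418, 1.981, 0.02]
force: [-0.2, -1.7, -1.4]
width: 0.008
```

```bash
cat > wl.py <<'E'
import sys
from h import *
im=snap('wrist',sys.argv[1])
cv2.imwrite(f'pics/{sys.argv[1]}c.png',cv2.resize(im['frame'][20:270,190:370,::-1],None,fx=2.4,fy=2.4,interpolation=cv2.INTER_CUBIC))
C=cloud(im).reshape(-1,3); d=C-F; o=-(d@EX); l=d@EY
for nm,m0 in (('mid',abs(l-.0035)<.012),('side',(abs(abs(l-.0035)-.0195)<.003))):
  m=m0&(o>.0)&(o<.07)&(C[:,2]>.02)&(C[:,2]<.12)
  print(nm,[(int(a),int(np.median(C[m&(o>=a*.001)&(o<(a+2)*.001),2])*1000)) for a in range(0,70,2) if (m&(o>=a*.001)&(o<(a+2)*.001)).any()])
E
python3 wl.py w5
```

```text
mid [(0, 104), (2, 103), (4, 99), (6, 97), (8, 90), (10, 90), (12, 90), (14, 90), (16, 90), (18, 90), (20, 96), (22, 91), (24, 68), (26, 69), (28, 69), (30, 70), (32, 70), (34, 71), (36, 72), (38, 73), (40, 73), (42, 74), (44, 74), (46, 75), (48, 76), (50, 77), (52, 78), (54, 78), (56, 82), (58, 83), (60, 83), (62, 81)]
side [(0, 104), (2, 103), (4, 97), (6, 56), (8, 95), (10, 91), (12, 88), (14, 84), (16, 81), (18, 78), (20, 75), (22, 75), (24, 72), (26, 69), (28, 66), (30, 63), (32, 58)]
```

View pics/w5c.png

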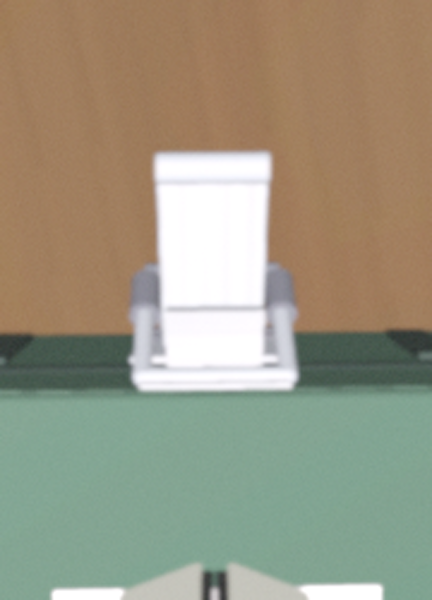

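```bash
python3 -c "
from h import *
to(case(.0525,0.0035,.10),YC)
s=load('s3');t=load('top0')
for u,v in ((476,188),(662,190)): print(cc(rayz(t,190+u/6,195+v/6,.138)))
"
```

```text
t 8.4 pos [ 0.5437 -0.1103  0.1727] yaw 78.66 case [-0.0254  0.0009  0.1727] DELTA cm [7.78 0.06 7.28] turn -0.4 F [-0.7 -1.9  0.1] j7 -0.28
[ 0.20772875 -0.12619649  0.138     ]
[ 0.10322783 -0.1083596   0.138     ]
```

Emit:
{"fn": "arm_command", "kwargs": {
  "deltas": [
    {"xyz": [4,0.1,0],"turn": -0.4,"jaw": 255},
    {"xyz": [7.8,0.1,0],"turn": -0.4,"jaw": 255},
    {"xyz": [7.8,0.1,2],"turn": -0.4,"jaw": 255},
    {"xyz": [7.8,0.1,5],"turn": -0.4,"jaw": 255},
    {"xyz": [7.8,0.1,7],"turn": -0.4,"jaw": 255}
  ]
}}

```text
clock: 8.82
position: [0.5609, -0.0318, 0.101]
ee_rot: [2.41, 1.995, 0.02]
force: [-0.7, -0.1, -0.8]
width: 0.004
```

```bash
python3 -c "
from h import *
to(case(.0525,0.0035,.048),YC)
"
```

```text
t 8.82 pos [ 0.5609 -0.0318  0.101 ] yaw 79.24 case [0.0549 0.0029 0.101 ] DELTA cm [-0.25 -0.04  5.3 ] turn 0.2 F [-0.7 -0.1 -0.8] j7 -0.47
```

Emit:
{"fn": "arm_command", "kwargs": {
  "deltas": [
    {"xyz": [-0.2,0,1.2],"turn": 0.2,"jaw": 255},
    {"xyz": [-0.2,0,2.3],"turn": 0.2,"jaw": 255},
    {"xyz": [-0.2,0,3.3],"turn": 0.2,"jaw": 255},
    {"xyz": [-0.2,0,4.3],"turn": 0.2,"jaw": 255},
    {"xyz": [-0.2,0,5.0],"turn": 0.2,"jaw": 255}
  ]
}}

```text
clock: 9.23
position: [0.5616, -0.0332, 0.0505]
ee_rot: [2.413, 1.991, 0.02]
force: [-1.4, -0.6, 6.1]
width: 0.003
```

```bash
python3 look.py s10;python3 -c "
from h import *
to(case(.028,0.0035,.048),YC)
"
```

```text
0  5 10 15 20 25 30 35 40 45 50 55 60 65 70 75 80 85
 110  .  .  .  .  .  .  .  .  .  .  .  .  .  .  .  .  .  .
 105  .  .  .  .  .  .  .  .  .  .  .  .  .  .  .  .  .  .
 100  .  1  .  .  .  .  .  .  .  .  .  .  .  .  .  .  .  .
  95  .  .  .  .  .  .  .  .  .  .  .  .  .  1  .  .  .  .
  90  .  .  .  .  .  .  .  .  .  .  .  .  .  5  .  .  .  .
  85  1  .  .  .  .  .  .  .  .  .  .  .  2  8  .  .  .  .
  80  2  1  .  .  .  .  .  .  .  .  .  .  2  2  1  .  .  .
  75  .  .  .  .  .  .  .  .  .  .  .  1  4  8  .  .  .  .
  70  .  .  .  .  .  .  .  .  .  .  .  1  1  6  .  .  .  .
  65  .  .  .  1  2  .  .  .  .  .  .  .  1  5  .  .  .  .
  60  .  1  .  .  .  1  .  .  .  .  .  .  1  3  .  .  .  .
  55  1  .  .  .  .  1  .  .  .  1  .  .  2  2  1  .  .  .
  50  .  2  .  .  .  1  .  .  .  .  .  1  2  4  .  .  .  .
  45  1  1  .  .  .  .  .  .  .  .  .  1  5  4  .  .  .  .
  40  .  .  .  .  .  .  .  .  .  .  .  .  1  2  .  .  .  .
  35  .  .  .  .  .  .  .  .  .  .  .  .  .  .  .  .  .  .
  30  .  .  .  .  .  .  .  .  .  .  .  .  .  .  .  .  .  .
  25  .  .  .  .  .  .  .  .  .  .  .  .  .  .  .  .  .  .
t 9.28 pos [ 0.5612 -0.0337  0.0496] yaw 79.05 case [0.0532 0.0036 0.0496] DELTA cm [-1.71 -0.08 -4.39] turn -0.0 F [0.6 1.7 1.4] j7 -0.51
t 9.28 pos [ 0.5612 -0.0337  0.0496] yaw 79.05 case [0.0532 0.0036 0.0496] DELTA cm [-2.52 -0.01  0.16] turn -0.0 F [0.6 1.7 1.4] j7 -0.51
```

View pics/s10c.png

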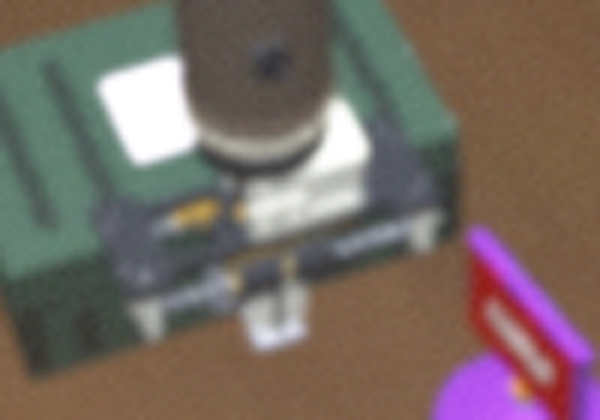

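Emit:
{"fn": "arm_command", "kwargs": {
  "deltas": [
    {"xyz": [-0.5,0,0.1],"turn": 0,"jaw": 255},
    {"xyz": [-1.0,0,0.1],"turn": 0,"jaw": 255},
    {"xyz": [-1.4,0,0.1],"turn": 0,"jaw": 255},
    {"xyz": [-1.7,0,0.1],"turn": 0,"jaw": 255},
    {"xyz": [-1.8,0,0.1],"turn": 0,"jaw": 255}
  ]
}}

```text
clock: 9.7
position: [0.5579, -0.0526, 0.0488]
ee_rot: [2.414, 1.989, 0.018]
force: [0.8, 4.7, 1.0]
width: 0.005
```

```bash
python3 look.py s11
```

```text
0  5 10 15 20 25 30 35 40 45 50 55 60 65 70 75 80 85
 110  .  .  .  .  .  .  .  .  .  .  .  .  .  .  .  .  .  .
 105  .  .  .  .  .  .  .  .  .  .  .  .  .  .  .  .  .  .
 100  .  .  .  .  .  .  .  .  .  .  .  .  .  .  .  .  .  .
  95  .  .  .  .  .  .  .  .  .  2  .  .  .  .  .  .  .  .
  90  .  .  .  .  .  .  .  .  .  5  .  .  .  .  .  .  .  .
  85  .  .  .  .  .  .  .  .  .  7  .  .  .  .  .  .  .  .
  80  .  2  .  .  .  .  .  1  1  7  .  .  .  .  .  .  .  .
  75  1  1  .  .  .  .  .  .  2  3  .  .  .  .  .  .  .  .
  70  1  .  .  1  .  .  .  1  4  6  1  .  .  .  .  .  .  .
  65  1  .  .  .  .  .  .  .  2  4  .  .  .  .  .  .  .  .
  60  .  .  .  1  .  .  .  .  1  4  .  .  .  .  .  .  .  .
  55  .  .  1  1  .  .  .  .  2  2  .  .  .  .  .  .  .  .
  50  .  1  1  1  1  .  .  .  .  .  .  .  .  .  .  .  .  .
  45  .  2  .  .  .  .  .  .  .  .  .  .  .  .  .  .  .  .
  40  .  2  .  .  1  .  .  .  .  .  .  .  .  .  .  .  .  .
  35  .  4  .  .  2  .  .  .  .  .  .  .  .  .  .  .  .  .
  30  .  .  .  .  .  .  .  .  .  .  .  .  .  .  .  .  .  .
  25  .  .  .  .  .  .  .  .  .  .  .  .  .  .  .  .  .  .
t 9.75 pos [ 0.5579 -0.0524  0.0488] yaw 78.99 case [0.0342 0.0039 0.0488] DELTA cm [ 0.18 -0.11 -4.47] turn -0.1 F [-0.3  0.4 -0.2] j7 -0.48
```

View pics/s11c.png

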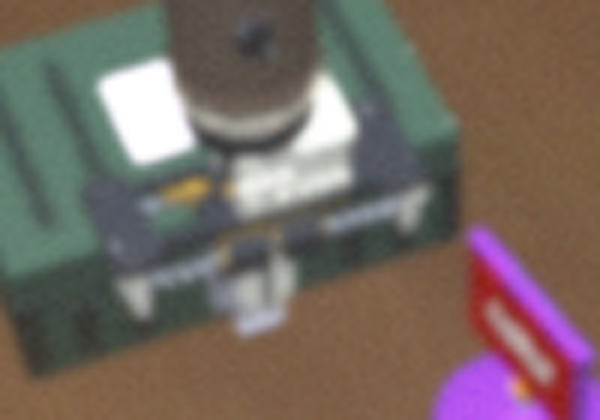

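Emit:
{"fn": "arm_command", "kwargs": {
  "deltas": [
    {"xyz": [1,0,0],"turn": 0,"jaw": 255},
    {"xyz": [2,0,-2],"turn": 0,"jaw": 255},
    {"xyz": [2,0,-6],"turn": 0,"jaw": 255},
    {"xyz": [2,0,-10],"turn": 0,"jaw": 255},
    {"xyz": [2,0,-12],"turn": 0,"jaw": 255}
  ]
}}

```text
clock: 10.17
position: [0.5612, -0.0309, 0.1732]
ee_rot: [2.411, 1.989, 0.025]
force: [1.0, -0.3, -0.4]
width: 0.004
```

Emit:
{"fn": "arm_command", "kwargs": {
  "deltas": [
    {"xyz": [-4,0,-1],"turn": 0,"jaw": 255},
    {"xyz": [-7,0,-1],"turn": 0,"jaw": 255},
    {"xyz": [-7.5,0,-1],"turn": 0,"jaw": 255}
  ]
}}

```text
clock: 10.42
position: [0.5463, -0.1103, 0.1841]
ee_rot: [2.414, 1.98, 0.022]
force: [-0.7, -0.9, -1.2]
width: 0.005
```

```bash
python3 wl.py w6; sed -i 's/C\[:,2\]>.03/C[:,2]>.005/' look.py; python3 look.py s12
```

```text
mid [(0, 104), (2, 103), (4, 98), (6, 94), (8, 93), (10, 90), (12, 90), (14, 90), (16, 90), (18, 90), (20, 96), (22, 63)]
side [(0, 104), (2, 101), (4, 96), (6, 94), (8, 91), (10, 72), (12, 64), (14, 54)]
      0  5 10 15 20 25 30 35 40 45 50 55 60 65 70 75 80 85
 110  1  3  1  .  .  .  .  .  .  .  .  .  .  .  .  .  .  .
 105  5  9  .  .  1  .  .  .  .  .  .  .  .  .  .  .  .  .
 100  4  4  5  .  5  5  .  .  .  .  .  .  .  .  .  .  .  .
  95  2  9  8  1  3  2  .  .  .  .  .  .  .  .  .  .  .  .
  90  .  7  5  .  2  2  .  .  .  .  .  .  .  .  .  .  .  .
  85  2  2  3  .  .  .  .  .  .  .  .  .  .  .  .  .  .  .
  80  1  3  1  .  .  .  .  .  .  .  .  .  .  .  .  .  .  .
  75  .  4  .  .  1  .  .  .  .  .  .  .  .  .  .  .  .  .
  70  1  6  8  1  5  2  .  .  .  .  .  .  .  .  .  .  .  .
  65  .  9  5  6  6  1  .  .  .  .  .  .  .  .  .  .  .  .
  60  .  5  4  3  5  2  .  .  .  .  .  .  .  .  .  .  .  .
  55  .  3  .  1  4  3  .  .  .  .  .  .  .  .  .  .  .  .
  50  .  3  1  .  8  .  .  .  .  .  .  .  .  .  .  .  .  .
  45  .  2  .  .  2  2  .  .  .  .  .  .  .  .  .  .  .  .
  40  .  6  .  .  8  1  .  .  .  .  .  .  .  .  .  .  .  .
  35  .  6  .  .  7  1  .  .  .  .  .  .  .  .  .  .  .  .
  30  .  3  .  .  3  1  .  .  .  .  .  .  .  .  .  .  .  .
  25  2 11  1  1 14 12  1  .  2  .  2  2  .  .  1  1  1  1
t 10.52 pos [ 0.5463 -0.1062  0.1831] yaw 78.84 case [-0.0209  0.0027  0.1831] DELTA cm [ 5.68 -0.3   8.96] turn -0.2 F [-0.4  0.3 -0.7] j7 -0.28
```

View pics/w6c.png

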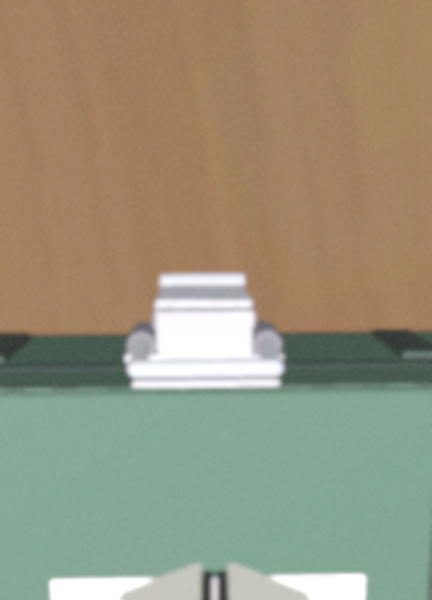

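View pics/s12c.png

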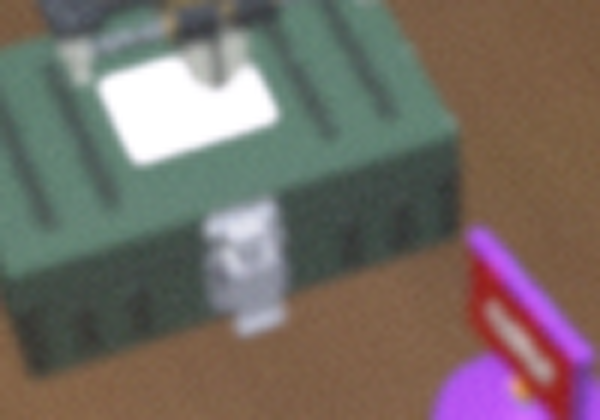

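Run:
```python
from h import *
for n,us in (('w4',(270,275,285)),('w6',(265,270,275,280,285,290))):
  im=load(n);C=cloud(im)
  print(n)
  for v in range(130 if n=='w6' else 150,196):
    P=np.array([cc(C[v,u]) for u in range(268,292)]); m=np.median(P,0)*1000
    S=np.array([cc(C[v,u]) for u in ((244,246,248,302,304,306))]); s=(np.sort(S[:,2])*1000).round(0)
    print(v,m.round(1), s)
```

```text
w4
150 [24.9  3.5 68.5] [-1. -1. -0. -0.  1.  1.]
151 [24.1  3.5 68. ] [0. 0. 1. 1. 1. 1.]
152 [23.4  2.8 68.1] [-0. -0.  0.  0.  1.  1.]
153 [22.6  3.5 67.2] [-1. -0. -0.  0.  1.  2.]
154 [21.9  3.6 66.9] [-0.  0.  0.  1.  1.  3.]
155 [21.2  3.6 67. ] [-1. -0. -0.  0.  0.  1.]
156 [23.6  3.1 89.8] [-1. -0.  0.  0.  1.  3.]
157 [23.6  3.  94.4] [-1. -0.  0.  0.  1.  1.]
158 [23.4  3.  97. ] [-0.  0.  0.  1.  1.  1.]
159 [22.7  3.  96.6] [-0.  0.  0.  0.  1.  1.]
160 [22.   3.  96.6] [-1. -0.  0.  1.  1.  2.]
161 [21.4  3.  96.9] [-1. -1.  0.  1.  1.  1.]
162 [20.8  3.  97. ] [-1. -1.  0.  1.  1.  2.]
163 [20.2  3.  96.9] [-0.  0.  1.  1. 18. 18.]
164 [18.5  3.1 90.2] [-1. -0.  1. 12. 18. 20.]
165 [17.8  3.1 90.1] [ 2.  2.  3. 28. 28. 29.]
166 [17.2  3.1 90.4] [ 7.  8.  9. 32. 33. 33.]
167 [16.5  3.1 90.3] [12. 12. 12. 32. 33. 33.]
168 [15.8  3.1 90. ] [17. 18. 18. 33. 34. 34.]
169 [15.3  3.1 90.9] [22. 23. 23. 39. 39. 39.]
170 [14.5  3.1 90.4] [27. 28. 29. 43. 43. 44.]
171 [13.9  3.1 90.4] [31. 32. 45. 47. 48. 48.]
172 [13.3  3.1 90.4] [36. 36. 49. 52. 52. 52.]
173 [12.5  3.1 90.3] [
[... 3694 characters left out ...]
3. 103. 104. 104. 104. 105.]
184 [  2.3   6.9 104.6] [103. 104. 104. 104. 105. 106.]
185 [  1.7   6.9 105. ] [104. 104. 104. 105. 105. 106.]
186 [  0.9   6.8 104.7] [105. 105. 105. 105. 105. 106.]
187 [  0.2   6.9 104.7] [104. 105. 105. 105. 105. 105.]
188 [ -0.4   6.8 104.7] [104. 104. 105. 105. 106. 106.]
189 [ -1.    6.2 104.7] [104. 104. 104. 105. 105. 105.]
190 [ -1.7   6.9 104.6] [103. 104. 105. 105. 106. 106.]
191 [ -2.4   6.8 104.7] [104. 104. 105. 105. 105. 105.]
192 [ -3.    6.8 105. ] [104. 104. 105. 105. 105. 106.]
193 [ -3.7   6.8 105.1] [104. 105. 105. 105. 106. 106.]
194 [ -4.4   6.8 104.8] [104. 104. 104. 104. 105. 105.]
195 [ -5.1   6.8 104.7] [104. 104. 104. 105. 106. 106.]
```

The lid is down at 0.105 m, the lever is vertical at its shut position, and the bar lies on the ledge behind the lip. It measures about 8.4 mm from the seat, against the 9 mm limit. The bar rests against the keeper's back plate, so it can't go any further in. Next is the sign.

Run:
```python
from h import *
for n in ('top0','t1'):
  im=load(n); C=cloud(im)
  m=(C[...,2]>.128)&(C[...,2]<.146)&(C[...,0]>.42)&(C[...,0]<.54)&(C[...,1]>.22)&(C[...,1]<.38)
  P=C[m]; c=P[:,:2].mean(0); u,s,vt=np.linalg.svd(P[:,:2]-c); d=vt[0]*np.sign(vt[0][1]); t=(P[:,:2]-c)@d
  print(n,m.sum(),c.round(4),(c+d*(t.min()+t.max())/2).round(4),np.ptp(t).round(4),'dir deg',np.degrees(np.arctan2(d[1],d[0])).round(2))
im=load('scene0');C=cloud(im)
m=(C[...,2]>.07)&(C[...,2]<.146)&(C[...,0]>.42)&(C[...,0]<.54)&(C[...,1]>.22)&(C[...,1]<.38)
P=C[m]; c=P.mean(0); u,s,vt=np.linalg.svd(P-c); print(m.sum(),c,vt[2], P[:,1].min(),P[:,1].max())
to([.4775,.2995,.20],85.8)
```

```text
top0 112 [0.4798 0.3025] [0.4799 0.303 ] 0.1066 dir deg 85.92
t1 113 [0.4799 0.3036] [0.4798 0.303 ] 0.108 dir deg 86.01
385 [0.48246947 0.31241213 0.11364556] [ 0.9964311  -0.05908974  0.06027817] 0.252042837590305 0.36420846453874167
t 10.52 pos [ 0.5463 -0.1062  0.1831] yaw 78.84 case [-0.0209  0.0027  0.1831] DELTA cm [ 38.48 -14.56  -1.98] turn -7.0 F [-0.4  0.3 -0.7] j7 -0.28
```

Emit:
{"fn": "arm_command", "kwargs": {
  "deltas": [
    {"xyz": [4,-1.5,-2],"turn": 0,"jaw": 120},
    {"xyz": [8,-3,-2.5],"turn": -1,"jaw": 120},
    {"xyz": [12,-4.5,-2.5],"turn": -3,"jaw": 120},
    {"xyz": [16,-6,-2.5],"turn": -5,"jaw": 120},
    {"xyz": [20,-7.5,-2.5],"turn": -7,"jaw": 120}
  ]
}}

```text
clock: 10.93
position: [0.5112, 0.1002, 0.2068]
ee_rot: [2.284, 2.132, 0.023]
force: [0.7, -0.2, -0.2]
width: 0.319
```

```bash
python3 -c "
from h import *
to([.4795,.302,.20],86)"
```

```text
t 10.93 pos [0.5112 0.1002 0.2068] yaw 86.04 case [ 0.1751 -0.071   0.2068] DELTA cm [19.91 -4.56  0.56] turn 0.0 F [ 0.7 -0.2 -0.2] j7 -0.57
```

Emit:
{"fn": "arm_command", "kwargs": {
  "deltas": [
    {"xyz": [4,-0.9,0.2],"turn": 0,"jaw": 120},
    {"xyz": [8,-1.8,0.4],"turn": 0,"jaw": 120},
    {"xyz": [12,-2.7,0.5],"turn": 0,"jaw": 120},
    {"xyz": [16,-3.7,0.5],"turn": 0,"jaw": 120},
    {"xyz": [19.9,-4.6,0.5],"turn": 0,"jaw": 120}
  ]
}}

```text
clock: 11.35
position: [0.4769, 0.3057, 0.2003]
ee_rot: [2.283, 2.135, 0.022]
force: [0.7, 0.3, -0.4]
width: 0.528
```

Emit:
{"fn": "arm_command", "kwargs": {
  "deltas": [
    {"xyz": [0,0,0],"turn": 0,"jaw": 120}
  ]
}}

```text
clock: 11.43
position: [0.4719, 0.3167, 0.2006]
ee_rot: [2.274, 2.152, 0.027]
force: [-1.2, 1.1, 0.1]
width: 0.527
```

```bash
python3 -c "
from h import *
im=snap('wrist','w7'); to([.4795,.302,.112],86)
print(proj(im,[.4795,.302,.138]))"
```

```text
t 11.48 pos [0.4726 0.3137 0.2002] yaw 86.78 case [ 0.3774 -0.1494  0.2002] DELTA cm [-1.16  0.58  8.83] turn 0.8 F [-0.2 -0.1  0.5] j7 -0.99
(np.float64(288.3937916379759), np.float64(253.54554652591514))
```

View pics/w7.png

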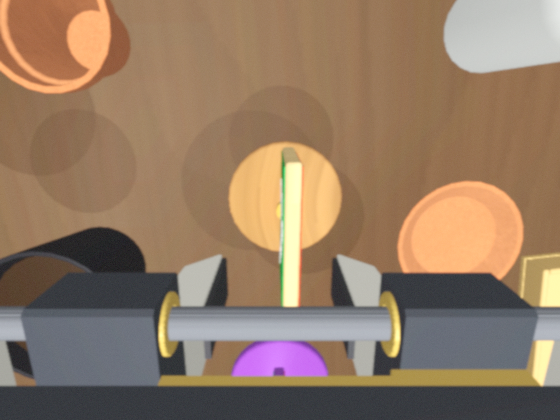

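```bash
python3 -c "
from h import *
im=load('w7'); C=cloud(im)
print(C[230,250],C[235,320])
for z in (.02,.025,.03): print(rayz(im,285.5,197,z))
print('far end',rayz(im,286,152,.138),rayz(im,300,152,.138))
print('pts', [C[v,293].round(4) for v in (170,200,230,260,290)])
"
```

```text
[0.44631509 0.27791793 0.0163258 ] [0.51456332 0.26780261 0.0143062 ]
[0.4823521  0.30978962 0.02      ]
[0.4822311  0.31104257 0.025     ]
[0.48211009 0.31229552 0.03      ]
far end [0.48114855 0.36669137 0.138     ] [0.48942109 0.36621914 0.138     ]
pts [array([0.4849, 0.3556, 0.1372]), array([0.484 , 0.3372, 0.138 ]), array([0.4831, 0.3178, 0.1381]), array([0.4822, 0.2974, 0.1382]), array([0.4813, 0.2758, 0.1379])]
```

```bash
python3 -c "
from h import *
im=snap('wrist','w8'); print(observe()['dq'].round(3)); C=cloud(im)
m=(C[...,2]>.13)&(C[...,2]<.146)&(C[...,0]>.46)&(C[...,0]<.51)
P=C[m]; P=P[P[:,1]>.27]; print(len(P),P[:,1].max(),np.percentile(P[:,1],99)); A=np.polyfit(P[:,1],P[:,0],1); print(A, np.polyval(A,.307))
f=im['frame'].astype(int); g=(C[...,2]>.005)&(C[...,2]<.03)&(f[...,0]>f[...,2]+60)&(abs(C[...,0]-.48)<.075)&(abs(C[...,1]-.31)<.075)
Q=C[g][:,:2]; print(g.sum()); h=cv2.minEnclosingCircle(Q.astype(np.float32)); print(h, np.percentile(Q,[.5,99.5],axis=0))
to([.48,.307,.112],86)
cv2.imwrite('pics/w8g.png',(g*255).astype(np.uint8))
"
```

```text
[ 0.061 -0.014  0.053  0.021  0.01   0.007  0.024]
2533 0.36089671062071177 0.36015073859389723
[0.06641964 0.46106436] 0.48145518741968263
7568
((0.4815281331539154, 0.3058006763458252), 0.05493517965078354) [[0.42896283 0.25646258]
 [0.53356377 0.35900347]]
t 11.53 pos [0.474  0.3101 0.1999] yaw 86.58 case [ 0.3742 -0.1473  0.1999] DELTA cm [-0.28  0.44  8.8 ] turn 0.6 F [ 0.3 -0.3  0.3] j7 -0.99
```

Emit:
{"fn": "arm_command", "kwargs": {
  "deltas": [
    {"xyz": [-0.38,0.6,2],"turn": 0.4,"jaw": 120},
    {"xyz": [-0.38,0.6,4.5],"turn": 0.4,"jaw": 120},
    {"xyz": [-0.38,0.6,7],"turn": 0.4,"jaw": 120},
    {"xyz": [-0.38,0.6,8.8],"turn": 0.4,"jaw": 120},
    {"xyz": [-0.38,0.6,8.8],"turn": 0.4,"jaw": 120}
  ]
}}

```text
clock: 11.95
position: [0.4798, 0.3032, 0.1083]
ee_rot: [2.285, 2.136, 0.012]
force: [0.2, -0.6, -0.0]
width: 0.531
```

Emit:
{"fn": "arm_command", "kwargs": {
  "deltas": [
    {"xyz": [0,0,0],"turn": 0,"jaw": 120},
    {"xyz": [0,0,0],"turn": 0,"jaw": 120}
  ]
}}

```text
clock: 12.12
position: [0.4798, 0.3026, 0.1086]
ee_rot: [2.286, 2.135, 0.011]
force: [-0.8, 0.4, 0.7]
width: 0.526
```

```bash
python3 -c "
from h import *
to([.4815,.306,.112],86.2)"
```

```text
t 12.12 pos [0.4798 0.3026 0.1086] yaw 86.08 case [ 0.3679 -0.1402  0.1086] DELTA cm [ 0.34  0.15 -0.33] turn -0.1 F [-0.8  0.4  0.7] j7 -1.05
```

Emit:
{"fn": "arm_command", "kwargs": {
  "deltas": [
    {"xyz": [0.34,0.15,-0.3],"turn": -0.1,"jaw": 120},
    {"xyz": [0.34,0.15,-0.3],"turn": -0.1,"jaw": 120},
    {"xyz": [0.34,0.15,-0.3],"turn": -0.1,"jaw": 255},
    {"xyz": [0.34,0.15,-0.3],"turn": -0.1,"jaw": 255},
    {"xyz": [0.34,0.15,-0.3],"turn": -0.1,"jaw": 255}
  ],
  "force": 6
}}

```text
clock: 12.53
position: [0.4816, 0.306, 0.112]
ee_rot: [2.284, 2.137, 0.011]
force: [-0.3, -0.4, 0.1]
width: 0.359
```

Emit:
{"fn": "arm_command", "kwargs": {
  "deltas": [
    {"xyz": [0,0,0],"turn": 0,"jaw": 255},
    {"xyz": [0,0,0],"turn": 0,"jaw": 255},
    {"xyz": [0,0,0],"turn": 0,"jaw": 255}
  ]
}}

```text
clock: 12.78
position: [0.4816, 0.306, 0.1121]
ee_rot: [2.284, 2.137, 0.011]
force: [-0.4, -0.2, 0.3]
width: 0.147
```

```bash
python3 -c "
from h import *
to([.4815,.306,.112],86.2);print(observe()['width'])"
```

```text
t 12.78 pos [0.4816 0.306  0.1121] yaw 86.17 case [ 0.3715 -0.139   0.1121] DELTA cm [ 0.   -0.01  0.01] turn -0.0 F [-0.4 -0.2  0.3] j7 -1.05
0.14696948772124255
```

Emit:
{"fn": "arm_command", "kwargs": {
  "deltas": [
    {"xyz": [0,0,0],"turn": 0,"jaw": 255},
    {"xyz": [0,0,0],"turn": -6,"jaw": 255},
    {"xyz": [0,0,0],"turn": -12,"jaw": 255},
    {"xyz": [0,0,0],"turn": -18,"jaw": 255},
    {"xyz": [0,0,0],"turn": -24,"jaw": 255}
  ]
}}

```text
clock: 13.2
position: [0.4807, 0.306, 0.112]
ee_rot: [1.783, 2.569, 0.005]
force: [-3.5, -1.9, 2.1]
width: 0.113
```

```bash
python3 -c "
from h import *
to([.4815,.306,.112],-93.8);print(observe()['width'])
t=snap('top','t2'); cv2.imwrite('pics/t2c.png',cv2.resize(t['frame'][190:260,180:310,::-1],None,fx=5,fy=5,interpolation=cv2.INTER_CUBIC))"
```

```text
t 13.2 pos [0.4807 0.306  0.112 ] yaw 110.49 case [ 0.3714 -0.14    0.112 ] DELTA cm [-0.03  0.08  0.  ] turn -155.7 F [-3.5 -1.9  2.1] j7 -0.69
0.11345447765545244
```

View pics/t2c.png

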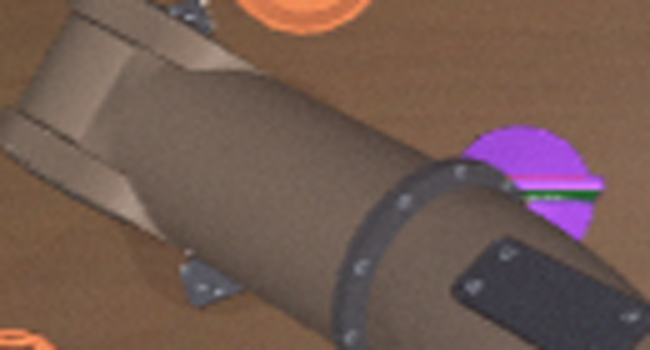

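Emit:
{"fn": "arm_command", "kwargs": {
  "deltas": [
    {"xyz": [0,0,0],"turn": -7,"jaw": 255},
    {"xyz": [0,0,0],"turn": -14,"jaw": 255},
    {"xyz": [0,0,0],"turn": -21,"jaw": 255},
    {"xyz": [0,0,0],"turn": -28,"jaw": 255},
    {"xyz": [0,0,0],"turn": -35,"jaw": 255}
  ]
}}

```text
clock: 13.67
position: [0.4802, 0.3057, 0.112]
ee_rot: [0.911, 2.992, -0.004]
force: [-3.1, -0.9, 2.6]
width: 0.106
```

Emit:
{"fn": "arm_command", "kwargs": {
  "deltas": [
    {"xyz": [0,0,0],"turn": -7,"jaw": 255},
    {"xyz": [0,0,0],"turn": -14,"jaw": 255},
    {"xyz": [0,0,0],"turn": -21,"jaw": 255},
    {"xyz": [0,0,0],"turn": -28,"jaw": 255},
    {"xyz": [0,0,0],"turn": -35,"jaw": 255}
  ]
}}

```text
clock: 14.08
position: [0.4801, 0.3052, 0.1119]
ee_rot: [-0.035, 3.129, -0.012]
force: [-2.4, -1.1, 2.8]
width: 0.109
```

```bash
python3 -c "
from h import *
to([.4815,.306,.112],-93.8);print(observe()['width'])
s=snap('scene','s13'); cv2.imwrite('pics/s13c.png',cv2.resize(s['frame'][200:320,240:400,::-1],None,fx=4,fy=4,interpolation=cv2.INTER_CUBIC))"
```

```text
t 14.08 pos [0.4801 0.3052 0.1119] yaw -178.7 case [ 0.3704 -0.1404  0.1119] DELTA cm [-0.14  0.08 -0.01] turn -84.9 F [-2.4 -1.1  2.8] j7 0.37
0.1094927471893367
```

View pics/s13c.png

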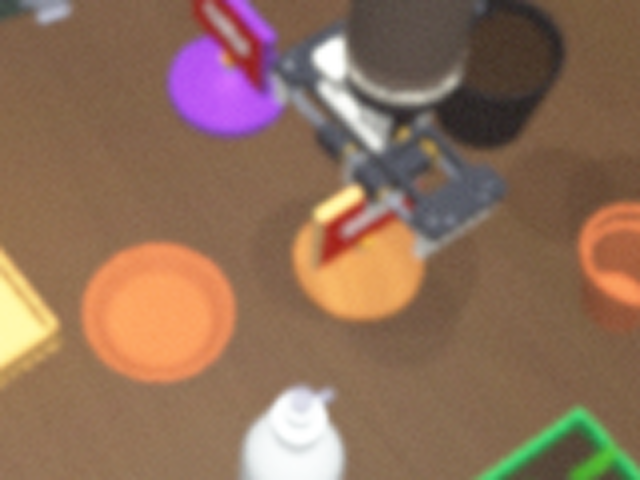

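The sign is turning with the grip; red now faces the camera side at about 90°. I'll continue.

Emit:
{"fn": "arm_command", "kwargs": {
  "deltas": [
    {"xyz": [0,0,0],"turn": -7,"jaw": 255},
    {"xyz": [0,0,0],"turn": -14,"jaw": 255},
    {"xyz": [0,0,0],"turn": -21,"jaw": 255},
    {"xyz": [0,0,0],"turn": -28,"jaw": 255},
    {"xyz": [0,0,0],"turn": -35,"jaw": 255}
  ]
}}

```text
clock: 14.55
position: [0.4802, 0.3047, 0.1118]
ee_rot: [-0.991, 2.972, -0.018]
force: [-1.8, -3.4, 4.0]
width: 0.109
```

Emit:
{"fn": "arm_command", "kwargs": {
  "deltas": [
    {"xyz": [0,0,0],"turn": -7,"jaw": 255},
    {"xyz": [0,0,0],"turn": -14,"jaw": 255},
    {"xyz": [0,0,0],"turn": -21,"jaw": 255},
    {"xyz": [0,0,0],"turn": -28,"jaw": 255},
    {"xyz": [0,0,0],"turn": -35,"jaw": 255}
  ]
}}

```text
clock: 14.97
position: [0.4807, 0.3043, 0.1118]
ee_rot: [-1.842, 2.539, -0.023]
force: [0.3, -1.8, 4.0]
width: 0.115
```

```bash
python3 -c "
from h import *
to([.4815,.306,.112],-93.8);print(observe()['width'])"
```

```text
t 14.97 pos [0.4807 0.3043 0.1118] yaw -108.06 case [ 0.3697 -0.1397  0.1118] DELTA cm [-0.18 -0.03 -0.02] turn -14.3 F [ 0.3 -1.8  4. ] j7 1.45
0.11512872371333172
```

Emit:
{"fn": "arm_command", "kwargs": {
  "deltas": [
    {"xyz": [0,0,0],"turn": -6,"jaw": 255},
    {"xyz": [0,0,0],"turn": -11,"jaw": 255},
    {"xyz": [0,0,0],"turn": -14.3,"jaw": 255},
    {"xyz": [0,0,0],"turn": -14.3,"jaw": 255},
    {"xyz": [0,0,0],"turn": -14.3,"jaw": 255}
  ]
}}

```text
clock: 15.38
position: [0.4808, 0.3043, 0.1118]
ee_rot: [-2.14, 2.296, -0.023]
force: [-0.6, -2.0, 2.2]
width: 0.116
```

Emit:
{"fn": "arm_command", "kwargs": {
  "deltas": [
    {"xyz": [0,0,0],"turn": 0,"jaw": 255},
    {"xyz": [0,0,0],"turn": 0,"jaw": 110},
    {"xyz": [0,0,0],"turn": 0,"jaw": 110},
    {"xyz": [0,0,0],"turn": 0,"jaw": 110},
    {"xyz": [0,0,0],"turn": 0,"jaw": 110}
  ]
}}

```text
clock: 15.8
position: [0.4809, 0.3043, 0.1117]
ee_rot: [-2.139, 2.297, -0.024]
force: [0.2, -0.6, -0.5]
width: 0.351
```

Emit:
{"fn": "arm_command", "kwargs": {
  "deltas": [
    {"xyz": [0,0,0],"turn": 0,"jaw": 110},
    {"xyz": [0,0,0],"turn": 0,"jaw": 110}
  ]
}}

```text
clock: 15.97
position: [0.4808, 0.3042, 0.1116]
ee_rot: [-2.139, 2.297, -0.023]
force: [0.3, -1.1, 0.2]
width: 0.5
```

```bash
python3 -c "
from h import *
to([.4815,.306,.25],-93.8);print(observe()['width'])"
```

```text
t 15.97 pos [0.4808 0.3042 0.1116] yaw -94.09 case [ 0.3697 -0.1395  0.1116] DELTA cm [ -0.07  -0.23 -13.84] turn -0.3 F [ 0.3 -1.1  0.2] j7 1.68
0.49966964067556396
```

Emit:
{"fn": "arm_command", "kwargs": {
  "deltas": [
    {"xyz": [0,-0.1,-4],"turn": 0,"jaw": 110},
    {"xyz": [0,-0.1,-8],"turn": 0,"jaw": 110},
    {"xyz": [0,-0.2,-12],"turn": 0,"jaw": 110},
    {"xyz": [4,-0.2,-15],"turn": 0,"jaw": 110},
    {"xyz": [8,-0.2,-15],"turn": 0,"jaw": 110}
  ]
}}

```text
clock: 16.38
position: [0.4756, 0.2357, 0.2668]
ee_rot: [-2.14, 2.285, -0.022]
force: [1.7, -2.2, 1.0]
width: 0.57
```

Emit:
{"fn": "arm_command", "kwargs": {
  "deltas": [
    {"xyz": [4,0,0],"turn": 0,"jaw": 110},
    {"xyz": [8,0,0],"turn": 0,"jaw": 110},
    {"xyz": [12,0,0],"turn": 0,"jaw": 110},
    {"xyz": [14,0,0],"turn": 0,"jaw": 110},
    {"xyz": [14,0,0],"turn": 0,"jaw": 110}
  ]
}}

```text
clock: 16.8
position: [0.4666, 0.0903, 0.2664]
ee_rot: [-2.134, 2.295, -0.025]
force: [-0.0, 0.9, 1.0]
width: 0.573
```

```bash
python3 - <<'E'
from h import *
o=observe(); print(o['position'],o['force'])
snap('scene','s14'); im=snap('top','t3'); C=cloud(im)
m=(C[...,2]>.128)&(C[...,2]<.146)&(C[...,0]>.42)&(C[...,0]<.54)&(C[...,1]>.22)&(C[...,1]<.38)
P=C[m]; c=P[:,:2].mean(0); u,s,vt=np.linalg.svd(P[:,:2]-c); d=vt[0]*np.sign(vt[0][1]); print(len(P),c,np.degrees(np.arctan2(d[1],d[0])))
cv2.imwrite('pics/t3c.png',cv2.resize(im['frame'][100:300,100:430,::-1],None,fx=2.4,fy=2.4,interpolation=cv2.INTER_CUBIC))
s=load('s14'); cv2.imwrite('pics/s14c.png',cv2.resize(s['frame'][90:330,170:450,::-1],None,fx=2.4,fy=2.4,interpolation=cv2.INTER_CUBIC))
E
python3 look.py s15
```

```text
[0.46656066 0.09030442 0.26642825] [-0.01001745  0.85435978  1.01690791]
115 [0.47974636 0.30275805] 86.12759801905884
      0  5 10 15 20 25 30 35 40 45 50 55 60 65 70 75 80 85
 110  1  5  .  .  .  .  .  .  .  .  .  .  .  .  .  .  .  .
 105  4 10  .  .  2  .  .  .  .  .  .  .  .  .  .  .  .  .
 100  2 16  4  .  5  1  .  .  .  .  .  .  .  .  .  .  .  .
  95  1  7 10  1  5  1  .  .  .  .  .  .  .  .  .  .  .  .
  90  .  2  4  1  4  1  .  .  .  .  .  .  .  .  .  .  .  .
  85  .  6  1  .  1  .  .  .  .  .  .  .  .  .  .  .  .  .
  80  1  5  .  .  .  .  .  .  .  .  .  .  .  .  .  .  .  .
  75  .  3  4  1  .  1  .  .  .  .  .  .  .  .  .  .  .  .
  70  .  3  2  6  4  1  .  .  .  .  .  .  .  .  .  .  .  .
  65  2  5  4  8  5  2  .  .  .  .  .  .  .  .  .  .  .  .
  60  .  5  3  1  5  2  .  .  .  .  .  .  .  .  .  .  .  .
  55  .  2  2  2  1  4  .  .  .  .  .  .  .  .  .  .  .  .
  50  .  1  1  1  6  3  .  .  .  .  .  .  .  .  .  .  .  .
  45  .  2  2  .  1  2  .  .  .  .  .  .  .  .  .  .  .  .
  40  1  3  .  .  7  3  .  .  .  .  .  .  .  .  .  .  .  .
  35  .  6  .  .  3  1  .  .  .  .  .  .  .  .  .  .  .  .
  30  1  4  .  .  6  .  .  .  .  .  .  .  .  .  .  .  .  .
  25  1  9  3  1 15 13  3  .  .  1  1  3  .  .  1  .  .  1
t 16.95 pos [0.4665 0.0965 0.2672] yaw -93.76 case [ 0.163  -0.1142  0.2672] DELTA cm [14.04 -9.61 17.56] turn -172.8 F [0.3 0.  0.7] j7 2.35
```

View pics/t3c.png

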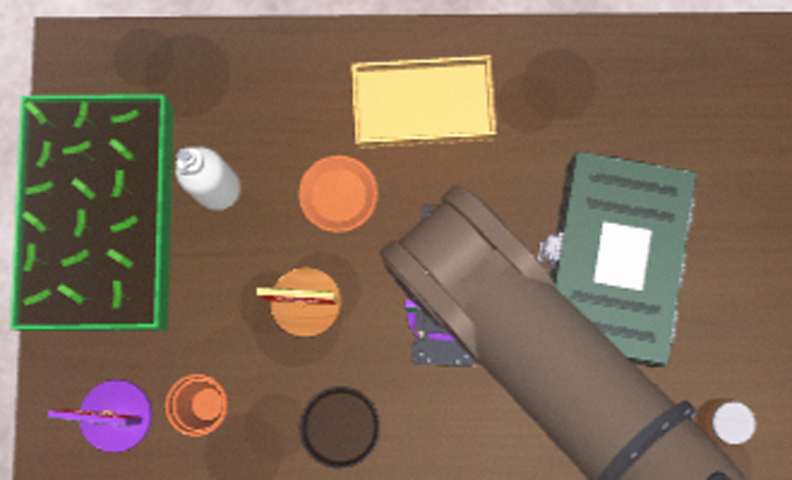

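View pics/s14c.png

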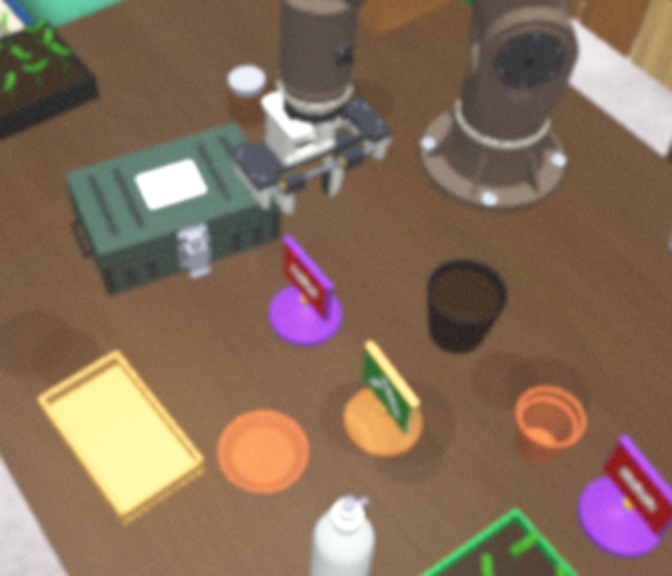

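Emit:
{"fn": "arm_command", "kwargs": {
  "deltas": [
    {"xyz": [0,0,-2],"turn": 0,"jaw": 110},
    {"xyz": [0,0,-2],"turn": 0,"jaw": 110},
    {"xyz": [0,0,-2],"turn": 0,"jaw": 110}
  ]
}}

```text
clock: 17.2
position: [0.4664, 0.0986, 0.288]
ee_rot: [-2.141, 2.28, -0.023]
force: [-0.2, -0.3, -0.6]
width: 0.568
```

```bash
python3 -c "
from cell import *
print(sign_off())"
```

```text
the job is handed in; nothing more can be done
None
```

The case is clamped shut and the sign now shows green where it showed red; I handed the job in at about 17 s of the 61 s allowed. I closed the lid, tipped the wire loop over the hook and snapped the lever flat. Then I gripped the sign on the wooden stand and turned it half a turn.

**What the last checks showed:**
- **Lid:** its top measured 0.105 m all over, so it is fully down.
- **Lever:** the handle hangs vertical at its shut position, and the last view after the sign turn shows no change.
- **Sign:** green with the tick faces where red was. The board lies at 86.1°, against 85.9° before the turn.
- **Other things:** they looked unmoved in the top and scene pictures, though I did not measure them. The arm is clear of everything.

**What fell short or disagreed:**
- **Loop slipped once:** my first push on the loop passed over the bar, so I repeated it about 5 mm lower and it went over the hook.
- **Hook margin is small:** the bar sits behind the lip but at the back of the ledge, about 8.4 mm from the seat by my measurement. The limit is 9 mm.
- **Hard press on the lid:** the wrist force reached about 90 N while pressing the lid down, below the 120 N limit.
- **Camera disagreement:** positions from the top camera were about 3 mm off those from the wrist camera, so I used the wrist values for the latch checks and for gripping the sign.

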